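# Load, latch and set the pickle press

### The job

Make up the pickle press: put every piece of white radish on the counter into the clear box (the carrot stays out), then swing the green lid fully shut. Then swing the brass claw over so that its cross-bar lies behind the keeper on the lid, and swing the red lever all the way down to draw it tight. Last, push the orange knob straight down as far as it goes and only then turn it clockwise to its stop, a bit under a quarter turn; knock over none of the other kitchen things.

Things in the scene. Friction and masses are not known exactly. Their poses are not given: they have to be found in the camera images.
- case: the pickle press: clear open-topped box fixed to the counter, 180 mm (x) by 160 mm (y) outside, 100 mm high, walls and floor 5 mm. Origin: centre of its underside. Its -x side is the front, with the latch; the lid is hinged on its +x side; z is up. A blue latch bracket sticks out in front: x from -200 to -90 mm, y within 25 mm of the middle, top at z 74 mm; everything of the latch is centred on y = 0
- lid_hinge (a point): the lid's hinge axis (along the box's y), at x +90, y 0, z 104 mm of the box. Axes turn with the lid: lid lies along its -x from the hinge
- lid (a joint): angle of the green lid in rad: 0 shut (flat), grows as it opens, up to 2.1 (leaning back past upright). Starts open at 1.8 to 2.0. Stiff hinge: the lid stays where it is left; about 3 N at its free edge moves it. Plate 184 by 166 mm, 8 mm thick (hinge axis at mid thickness); shut, its top is at z 108 mm. The knob at its centre stands 54 mm proud of the outer face
- lid_edge (a point): middle of the lid's free edge, on the outer (top) face, 180 mm from the hinge axis
- keeper (a point): where the centre of the claw's cross-bar sits when hooked: close behind the keeper (on the hinge side of it) and 4 mm above the lid's outer face, 164 mm from the hinge axis. The keeper is a brass tooth 22 mm wide, 8 mm thick, standing 14 mm above the lid. Axes as the lid: -x towards its free edge, z out of its outer face
- lever_pivot (a point): axis of the red lever (along the box's y), at x -135, y 0, z 85 mm of the box
- lever (a joint): angle of the red lever in rad: 0 = up, leaning 10 degrees from upright towards the lid (starts at 0 to 0.25); grows as it swings away from the box and down; 1.745 = fully down at its stop, level, pointing away from the box. Friction holds it (about 0.1 N m). Flat bar 20 mm wide, 10 mm thick, its tip 85 mm from the pivot
- lever_tip (a point): tip of the red lever, 85 mm from its pivot, mid thickness
- claw (a joint): angle of the brass claw about its pin on the lever, in rad, relative to the lever: 0 = thrown back to its stop, away from the box (start), grows as it swings up and over towards the lid. It swings loosely and drops by its own weight either side of upright. With lever up and lid shut it drops on to the lid 8 to 18 mm beyond the keeper; swinging the lever down draws the bar back against the keeper
- claw_bar (a point): middle of the claw's cross-bar, a round bar 8 mm in diameter and 56 mm long, along the box's y, 88.5 mm from claw_pin. Two arms, 24 mm either side of the middle, join it to the pin; between them the loop is open, so that it passes around the red lever
- claw_pin (a point): the claw's pin on the lever (axis along the box's y), 22 mm from lever_pivot. With the lever at 0 it lies 11 mm further from the box than lever_pivot and 19 mm above it; it turns with the lever
- press (a joint): how far the knob is pushed down into the lid, in m: 0 up (start), 0.012 home at its stop. Friction of about 5 N holds it where it is left
- knob (a joint): turn of the orange knob in rad, clockwise seen from above grows: starts at 0 to 0.25, stop at 1.5. Friction about 0.06 N m
- knob_grip (a point): centre of the orange knob's grip bar: 50 mm long (along its own x; along the lid's x when the joint reads 0), 14 mm wide, 26 mm tall. Its underside stands 28 mm above the lid when up and 16 mm when pushed home; below it are a stem 16 mm and a collar 40 mm in diameter, the collar 6 mm high on the lid
- radish1_mid (a point): piece of white radish, an upright white cylinder 38 mm in diameter and 60 mm tall, about 70 g, pale green cut face on top; may be absent (three to five are present). The point is its centre, half-way up; its z axis runs along the cylinder
- radish2_mid (a point): piece of white radish, an upright white cylinder 38 mm in diameter and 60 mm tall, about 70 g, pale green cut face on top; may be absent (three to five are present). The point is its centre, half-way up; its z axis runs along the cylinder
- radish3_mid (a point): piece of white radish, an upright white cylinder 38 mm in diameter and 60 mm tall, about 70 g, pale green cut face on top; may be absent (three to five are present). The point is its centre, half-way up; its z axis runs along the cylinder
- radish4_mid (a point): piece of white radish, an upright white cylinder 38 mm in diameter and 60 mm tall, about 70 g, pale green cut face on top; may be absent (three to five are present). The point is its centre, half-way up; its z axis runs along the cylinder
- radish5_mid (a point): piece of white radish, an upright white cylinder 38 mm in diameter and 60 mm tall, about 70 g, pale green cut face on top; may be absent (three to five are present). The point is its centre, half-way up; its z axis runs along the cylinder
- carrot_mid (a point): piece of carrot, orange, upright, 38 mm in diameter at the top and 55 mm tall; stays out of the box. Point: its centre
- soy: amber glass bottle, 60 mm in diameter, 170 mm tall, bystander; origin under it
- salt: glass jar with a blue cap, 66 mm in diameter, 90 mm tall, bystander; origin under it
- mug: blue mug, 80 mm in diameter, 90 mm tall, bystander; origin under it

How it is judged:
By the outcome, as a careful person would: the job done as asked, in the order asked, and still so for the second after the job is handed in, with the robot touching nothing.
Of radish1, radish2, radish3, radish4, radish5 only 3 to 5 are there at a start; the rules pass over those that are not, and their reading is None.
At some moment in a run one of radish1, radish2, radish3, radish4, radish5 may be knocked a few centimetres aside while the robot is not near it.
Once in a run the grip may slacken for a moment while it holds something.
It also fails if it takes over 210 s, if anything falls off the work surface, if the arm or the gripper's body presses on something with over 40 N, if the wrist force passes 120 N, or if a joint passes its speed limit or range.

### The arm

A 6-joint arm with a two-finger parallel gripper is mounted at the origin on the work surface. World frame = base frame: x ahead of the robot, y to its left, z up, the work surface at z = 0. Lengths are in m, angles in rad, forces in N, time in s.
With the tool pointing down it reaches from about 0.325 to 0.9 m from the base axis. Payload 6.1 kg.
Tool frame: the origin (TCP) lies on the centre line of the jaws, within the pads' length; the fingertips stand 8 mm ahead of it and the grasp point (between the pads) lies 11 mm behind it; z points along the fingers, y is the line along which they close (so a half turn about z gives the same grasp; the last joint's range is limited). The gripper opens to 87 mm and grips with 3 to 60 N. Pads are 19 mm wide; open, the fingers measure 117 mm over their backs; the gripper's body (75 mm by 190 mm) begins 51 mm behind the grasp point.
Start: joints at [1.087, 0.22, 1.526, -0, 1.395, -0.126], TCP at [0.219, 0.585, 0.203] pointing down, gripper open.
Joint ranges: [-2.98, 2.98], [-0.91, 2.08], [0.09, 2.57], [-1.24, 4.39], [0.2, 2.65], [-2.68, 2.68]. Speed limits (rad/s): [2.57, 2.57, 3.01, 3.14, 3.14, 3.14].

### API

Orientations are given as a 3x3 rotation matrix whose columns are the frame's x, y, z axes.
In Python, from cell import sensors, viewer, arm gives the robot as it stands. The module is installed in compiled form; this text tells all that it offers.
- The arm moves only by the shell command python3 -m handwheel 'ROWS' [FORCE]. ROWS is JSON, a list that holds one entry, the list of rows, each a list of 5 numbers: the finger opening in mm, from 0 to 87, then the shift along the tool's x, y, z in mm, then the turn about the tool's z in rad. In form: [[[gripper, x, y, z, spin], ...]]. A call has 1 to 12 rows; each row is the pose to reach, as a shift and turn from the pose commanded when the call began, along the tool's axes at that moment; what a row does not reach only later rows make up. A row lasts 1/12 s, in which the tool goes at most 41.7 mm and 7.16 degrees, less where a joint would pass 70% of its speed; a pose out of reach is approached as far as the arm can. A call with a gripper value outside its range is refused whole. The fingers move at their own pace and stop on an object; FORCE is the grip in N (left out, the last holds). Time passes only in rows, so rows that repeat a pose let the fingers close. It gives the time, the measured TCP pose, the force, the opening and the grip force at its end, in the units of the state.
- sensors.get_obs(): the state, without advancing time (a new reading comes with each control period).
- viewer.capture(name): name is "scene" or "top" or "wrist"; returns a dict with "pixels" (420x560x3 uint8, red, green, blue), "z_map" (420x560 float32, m along the optical axis (not along the pixel's ray), 0 where there is no reading), "mtx" (3x3 intrinsics, pixels), "pose" (4x4, takes a point from camera to world coordinates). Camera axes: x right, y down, z forward; pixel columns grow to the right and rows downward; lengths in m; the calibration is good to about 2 mm. A picture is of the moment at which its call begins.
- arm.job_done(): hands the job in; it is judged then, once.
The state is a dict: "clock": time; "joint_pos": joint angles; "qvel": joint speeds; "effort": joint torques, N m; "eef_pos": TCP position; "tool_rot": TCP orientation; "force": force on the tool from outside, world axes, zero at the start; "torque": the same for the moment, N m; "gripper_width": finger opening in m; "grip_force": force on a finger pad.
Only numpy, scipy, OpenCV 4.12 (cv2) and the standard library are available. Lean on these libraries where they do the work, as an engineer would, in place of code of your own. Each camera call takes 0.05 s, during which the arm holds its last target. There are 200 camera calls.

## Working session

There is one attempt and no reset: what is moved stays moved. The work goes in short steps, Python scripts to look and compute and a shell command to move; the robot and the scene stay as the last step left them, time stands still between calls to the robot, and variables do not carry over. Pictures are saved under pics/ and viewed, at most 14 in all, crops included, and the job is handed in when it is done.

```bash
mkdir -p pics
cat > h.py <<'E'
import numpy as np, cv2
from cell import sensors, viewer, arm
def cap(n, save=None):
    d=viewer.capture(n)
    if save: cv2.imwrite('pics/'+save, cv2.cvtColor(d['pixels'],cv2.COLOR_RGB2BGR))
    return d
def cloud(d):
    z=d['z_map']; v,u=np.indices(z.shape); K=d['mtx']
    p=np.stack([(u-K[0,2])/K[0,0]*z,(v-K[1,2])/K[1,1]*z,z],-1)
    return p@d['pose'][:3,:3].T+d['pose'][:3,3]
def proj(d,P):
    P=np.atleast_2d(P); c=(P-d['pose'][:3,3])@d['pose'][:3,:3]
    q=c@d['mtx'].T; return q[:,:2]/q[:,2:]
def ray(d,uv,h):
    r=d['pose'][:3,:3]@np.linalg.solve(d['mtx'],[uv[0],uv[1],1.]); o=d['pose'][:3,3]
    return o+r*(h-o[2])/r[2]
def st():
    o=sensors.get_obs(); np.set_printoptions(precision=4,suppress=True)
    print(o['clock'],np.array(o['eef_pos']),np.array(o['tool_rot']).tolist(),np.array(o['force']),o['gripper_width'],o['grip_force'],np.array(o['joint_pos'])); return o
E
python3 - <<'E'
from h import *
st()
a=cap('scene','s1.png'); b=cap('top','t1.png')
for d in(a,b):
    print(d['pose'],d['mtx'], (d['z_map']>0).mean())
ab=np.hstack([cv2.imread('pics/s1.png')])
E
```

```text
0.0 [0.2186 0.5848 0.2014] [[-0.9366708629323556, 0.3502096864963686, -0.0009327473781511245], [0.35021082560000977, 0.9366693081724491, -0.0017276458853002629], [0.00026863751752474567, -0.0019448937916042594, -0.9999980726091543]] [-0.2074 -0.0683  0.5629] 0.08669084390938747 0.0 [ 1.0869  0.2212  1.5276  0.      1.3947 -0.1261]
[[ 0.5107  0.5544 -0.6571  1.3322]
 [ 0.8597 -0.3209  0.3974 -0.5219]
 [ 0.0095 -0.7679 -0.6405  0.8661]
 [ 0.      0.      0.      1.    ]] [[544.6153   0.     288.7228]
 [  0.     544.6153 212.8814]
 [  0.       0.       1.    ]] 0.9958715986394557
[[ 0.0057 -0.9834  0.1812  0.4221]
 [-0.9999 -0.0084 -0.0141 -0.0591]
 [ 0.0154 -0.1811 -0.9833  1.0878]
 [ 0.      0.      0.      1.    ]] [[494.1292   0.     279.0728]
 [  0.     494.1292 206.1136]
 [  0.       0.       1.    ]] 0.9958545918367347
```

View pics/s1.png

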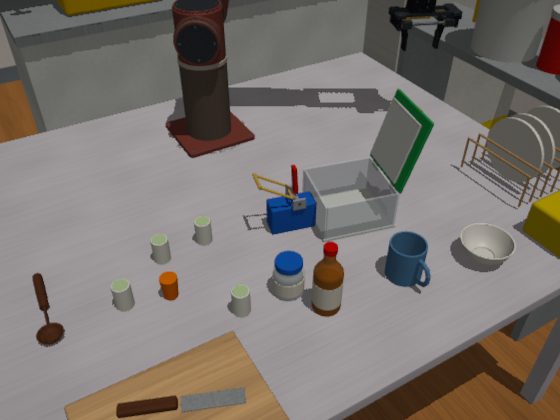

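View pics/t1.png

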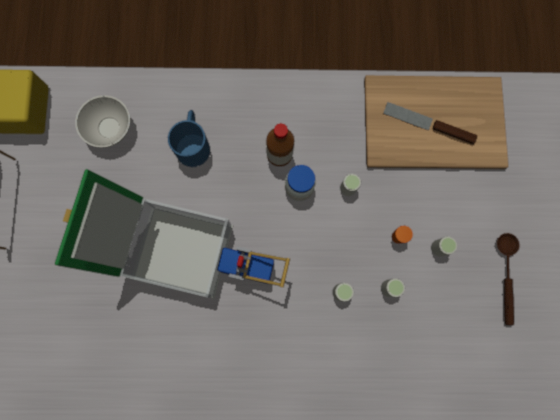

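Run:
```python
from h import *
for n in('top','scene'):
    d=cap(n); C=cloud(d); hsv=cv2.cvtColor(d['pixels'],cv2.COLOR_RGB2HSV); H,S,V=[hsv[...,i].astype(int) for i in range(3)]
    print(n,'counter z',[float(np.round(C[v,u,2],4)) for u,v in ((320,350),(200,330),(400,330))])
    g=(H>28)&(H<50)&(S>25)&(S<110)&(V>120)&(C[...,2]>.04)&(C[...,2]<.08)
    k,L,s,c=cv2.connectedComponentsWithStats(g.astype(np.uint8))
    for i in range(1,k):
        if s[i,4]>60: print('rad',c[i],s[i,2:],ray(d,c[i],.06),'z',np.median(C[L==i][:,2]))
    def blob(nm,m,h,mn=40):
        k,L,s,c=cv2.connectedComponentsWithStats(m.astype(np.uint8))
        for i in range(1,k):
            if s[i,4]>mn: print(nm,c[i],s[i,4],ray(d,c[i],h),'med',np.median(C[L==i],0),'zmax',np.percentile(C[L==i][:,2],98))
    z=C[...,2]
    blob('carrot',(H>3)&(H<14)&(S>190)&(V>150)&(z<.08)&(z>.045),.055)
    blob('blue74',(H>105)&(H<125)&(S>180)&(abs(z-.074)<.005),.074)
    blob('bluecap',(H>105)&(H<125)&(S>150)&(abs(z-.09)<.006),.09)
    blob('mug',(H>98)&(H<115)&(S>100)&(abs(z-.09)<.006),.09)
    blob('red',((H<5)|(H>174))&(S>190)&(V>90)&(z>.08),.15)
    blob('brass',(H>15)&(H<28)&(S>140)&(z>.075)&(C[...,0]<.6),.14,15)
    gr=(H>60)&(H<85)&(S>150)&(z>.05)
    P=C[gr]; P=P[np.isfinite(P).all(1)]; m=P.mean(0); print('green',len(P),m,np.linalg.svd(P-m,full_matrices=False)[2], P.min(0),P.max(0))
    r=(abs(z-.1)<.004)&(S<60)
    if n=='top': r[:, :110]=0; r[:,250:]=0
    b=C[r]; print('rim',len(b)); 
    if len(b): print(cv2.minAreaRect(b[:,:2].astype(np.float32)))
```

```text
top counter z [0.0003, -0.0031, 0.0004]
rad [351.91847826 181.79347826] [ 15  15 184] [ 0.66574112 -0.22940646  0.06      ] z 0.0613279419212408
rad [447.9119171 244.8238342] [ 16  16 193] [ 0.53201726 -0.42825819  0.06      ] z 0.061447995191578286
rad [395.43203883 287.37378641] [ 16  16 206] [ 0.44330651 -0.31457818  0.06      ] z 0.06145363392016867
rad [344.34975369 291.65517241] [ 16  16 203] [ 0.43399339 -0.20894665  0.06      ] z 0.061137945732770094
carrot [403.51807229 233.8253012 ] 166 [ 0.5551567  -0.33710328  0.055     ] med [ 0.55481254 -0.33674358  0.05567642] zmax 0.05885437014356796
blue74 [227.29083665 262.78486056] 251 [0.49046823 0.03133527 0.074     ] med [0.48791601 0.03178531 0.0746253 ] zmax 0.07783036625678519
blue74 [260.24556213 267.01183432] 338 [ 0.48234055 -0.03596696  0.074     ] med [ 0.48232957 -0.03556466  0.07459577] zmax 0.07820143487863485
bluecap [300.76373626 178.43040293] 546 [ 0.66480272 -0.11811523  0.09      ] med [ 0.66435942 -0.11852382  0.09078286] zmax 0.09433764333187757
mug [186.70319635 139.14611872] 219 [0.74729309 0.12137837 0.09   
[... 2618 characters left out ...]
      ] med [0.16412787 0.8574159  0.26967184] zmax 0.29934599661799655
brass [415.07843137  17.49019608] 51 [-0.14389727  0.90301373  0.14      ] med [0.22717717 0.5396058  0.32297657] zmax 0.32662267711032156
brass [269.3028169  185.65492958] 142 [ 0.48484948 -0.0605324   0.14      ] med [ 0.47988271 -0.06152427  0.13548871] zmax 0.15472057123905592
green 993 [0.59227201 0.24176086 0.22433433] [[ 0.75047074 -0.5630541  -0.34606901]
 [-0.28692343  0.19413954 -0.93807504]
 [ 0.59537267  0.80329318 -0.01585737]] [ 0.47334933 -0.52187031  0.10691471] [1.33220018 0.28921605 0.86609163]
rim 1548
((0.0818910002708435, 0.283130943775177), (1.481122612953186, 1.3562346696853638), 85.27898406982422)
```

Run:
```python
from h import *
from scipy.optimize import least_squares
d=cap('top'); C=cloud(d); hsv=cv2.cvtColor(d['pixels'],cv2.COLOR_RGB2HSV); H,S,V=[hsv[...,i].astype(int) for i in range(3)]
z=C[...,2]
# rim points
m=(abs(z-.1)<.005)&(S<80); m[:,:110]=0; m[:,235:]=0; m[:195]=0; m[300:]=0
P=C[m][:,:2]
gr=(H>60)&(H<85)&(S>150)&(z>.05)&(z<.4)
# box frame: c, yaw ; distance of rim pts from outline mid-wall rectangle (front and two sides)
def res(p):
    c,s=np.cos(p[2]),np.sin(p[2]); q=(P-p[:2])@np.array([[c,-s],[s,c]])
    r=np.stack([q[:,0]+.0875,q[:,1]-.0775,q[:,1]+.0775],1); 
    return r[np.arange(len(r)),abs(r).argmin(1)]
for y0 in (1.33,1.37,1.42):
    f=least_squares(res,[.505,.11,y0],loss='soft_l1',f_scale=.003); print(f.x,f.cost,np.median(abs(f.fun)),len(P))
# blue bracket
b=(H>105)&(H<125)&(S>180)&(z>.06)&(z<.085); b[300:]=0; b[:235]=0
Q=C[b][:,:2]; print(cv2.minAreaRect(Q.astype(np.float32)),len(Q))
G=C[gr]; k=(abs(G-np.median(G,0))<.15).all(1); G=G[k]; mm=G.mean(0); U,s,v=np.linalg.svd(G-mm,full_matrices=False); print(mm,s,v)
G=G[abs((G-mm)@v[2])<.006]; mm=G.mean(0); v=np.linalg.svd(G-mm,full_matrices=False)[2]; print(mm,v[2], np.degrees(np.arctan2(v[2][1],v[2][0])))
im=d['pixels'][160:310,50:300,::-1]; cv2.imwrite('pics/c1.png',cv2.resize(im,None,fx=3.2,fy=3.2,interpolation=cv2.INTER_CUBIC)[:600])
```

```text
[0.51934058 0.13473973 1.34219792] 0.01063933522365139 0.001537330185206652 796
[0.51934058 0.13473973 1.34219797] 0.010639335223651498 0.0015373316634742298 796
[0.51934058 0.13473973 1.34219792] 0.010639335223651394 0.0015373301834302952 796
((0.4882829487323761, -0.0058896467089653015), (0.107010118663311, 0.04713109880685806), 80.22460174560547) 609
[0.54276764 0.25949252 0.24365054] [2.37097024 1.91485576 0.05241542] [[-0.96785743  0.17329447 -0.18226633]
 [-0.12121423  0.31356906  0.94179698]
 [ 0.22036129  0.93361848 -0.28248439]]
[0.54276764 0.25949252 0.24365054] [ 0.22036129  0.93361848 -0.28248439] 76.71957498105051
```

View pics/c1.png

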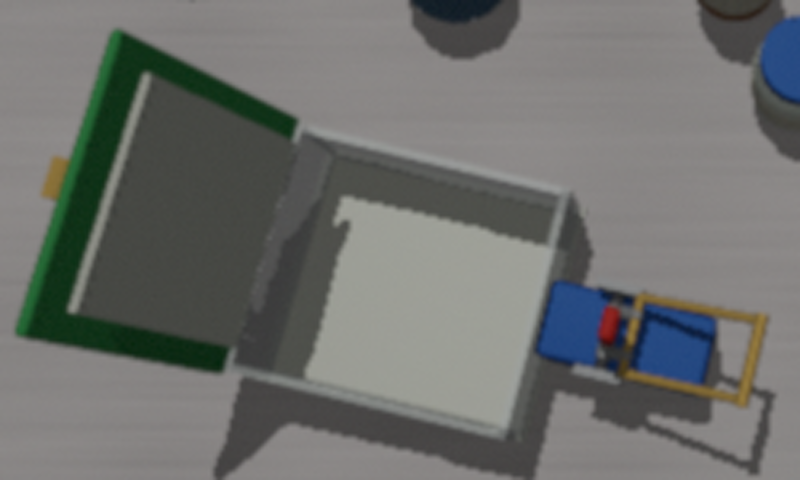

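```bash
cat >> h.py <<'E'
BC=np.array([.5193,.1347]); YAW=1.342
EX=np.array([np.cos(YAW),np.sin(YAW)]); EY=np.array([-EX[1],EX[0]])
def box(x,y): return BC+x*EX+y*EY
def tobox(p): q=np.array(p[:2])-BC; return np.array([q@EX,q@EY])
def shift(p,spin_align=True):
    o=sensors.get_obs(); R=np.array(o['tool_rot']); d=np.array(p)-np.array(o['eef_pos'])
    a=np.arctan2(R[:2,0]@EY,R[:2,0]@EX)
    print('to',np.round(p,4),'shift mm',np.round(R.T@d*1000,1),'spin',round(a,3))
def rads(n='top'):
    d=cap(n); C=cloud(d); hsv=cv2.cvtColor(d['pixels'],cv2.COLOR_RGB2HSV); H,S,V=[hsv[...,i].astype(int) for i in range(3)]
    g=(H>28)&(H<50)&(S>25)&(S<110)&(V>100)&(C[...,2]>.03)&(C[...,2]<.085)
    k,L,s,c=cv2.connectedComponentsWithStats(g.astype(np.uint8)); out=[]
    for i in range(1,k):
        if s[i,4]>60: out.append(ray(d,c[i],.06)[:2]); print(n,'rad',out[-1].round(4),'box',tobox(out[-1]).round(3),s[i,4],'z',np.median(C[L==i][:,2]).round(3))
    return out
E
python3 -m handwheel '[[[70,-286,-401,-50,1.44],[70,-286,-401,-50,1.44],[70,-286,-401,-50,1.44],[70,-286,-401,-50,1.44],[70,-286,-401,-50,1.44],[70,-286,-401,-50,1.44],[70,-286,-401,-50,1.44],[70,-286,-401,-50,1.44],[70,-286,-401,-50,1.44],[70,-286,-401,-50,1.44],[70,-286,-401,-50,1.44],[70,-286,-401,-50,1.44]]]'
python3 -c "
from h import *
st(); rads(); shift([.432,-.2077,.2]); shift([.432,-.2077,.037])"
```

```text
clock: 1.25
eef_pos: [0.3464, 0.1075, 0.2531]
tool_rot: [[0.231, 0.973, 0.002], [0.973, -0.231, -0.0], [0.0, 0.002, -1.0]]
force: [0.4, -0.8, -0.4]
gripper_width: 0.0702
grip_force: 0.0
1.25 [0.3464 0.1075 0.2531] [[0.23140378366213143, 0.9728564579972244, 0.001612773990493017], [0.972857779080306, -0.2314037599825314, -0.00020383542721917245], [0.00017489935366331487, 0.0016161680116524109, -0.9999986787047143]] [ 0.3922 -0.7943 -0.363 ] 0.07015758476038038 0.0 [ 0.0828 -0.4895  2.0716 -0.0003  1.5579  0.3163]
top rad [ 0.6656 -0.2293] box [-0.321 -0.225] 182 z 0.061
top rad [ 0.5321 -0.4284] box [-0.546 -0.14 ] 192 z 0.062
top rad [ 0.4436 -0.3149] box [-0.455 -0.028] 203 z 0.061
top rad [ 0.434  -0.2089] box [-0.354  0.005] 203 z 0.061
to [ 0.432  -0.2077  0.2   ] shift mm [-280.2  154.7   55.5] spin -0.013
to [ 0.432  -0.2077  0.037 ] shift mm [-279.6  154.   218.5] spin -0.013
```

```bash
python3 -m handwheel '[[[65,-280,154,0,0],[65,-280,154,0,0],[65,-280,154,0,0],[65,-280,154,0,0],[65,-280,154,0,0],[65,-280,154,0,0],[65,-280,154,0,0],[65,-280,154,0,0],[65,-280,154,140,0],[65,-280,154,140,0],[65,-280,154,140,0],[65,-280,154,140,0]]]' 30 | head -2
python3 -c "
from h import *
rads();shift([.432,-.2077,.039])"
```

```text
clock: 2.3
eef_pos: [0.4298, -0.1955, 0.1062]
top rad [ 0.6657 -0.2294] box [-0.321 -0.225] 177 z 0.061
top rad [ 0.5319 -0.4285] box [-0.546 -0.14 ] 188 z 0.061
to [ 0.432  -0.2077  0.039 ] shift mm [-12.1   6.5  66.1] spin 0.002
```

```bash
python3 -m handwheel '[[[65,0,0,0,0],[65,0,0,0,0]]]' | head -2
python3 -c "
from h import *
shift([.432,-.2077,.039])"
```

```text
clock: 2.52
eef_pos: [0.4342, -0.1981, 0.1137]
to [ 0.432  -0.2077  0.039 ] shift mm [-9.8 -0.1 74.7] spin 0.002
```

```bash
python3 -m handwheel '[[[65,-10,0,0,0],[65,-10,0,0,0],[65,-10,0,75,0],[65,-10,0,75,0],[65,-10,0,75,0],[65,-10,0,75,0],[38,-10,0,75,0],[35,-10,0,75,0],[35,-10,0,75,0],[35,-10,0,75,0],[35,-10,0,75,0],[35,-10,0,75,0]]]' 30
python3 -m handwheel '[[[35,0,0,0,0],[35,0,0,0,0],[35,0,0,0,0],[35,0,0,-200,0],[35,0,0,-200,0],[35,0,0,-200,0],[35,0,0,-200,0],[35,0,0,-200,0],[35,0,0,-200,0],[35,0,0,-200,0]]]' 30
python3 -c "
from h import *
rads();p=box(-.05,-.032);shift([*p,.24]);"
```

```text
clock: 3.52
eef_pos: [0.4316, -0.2079, 0.0382]
tool_rot: [[0.225, 0.974, 0.001], [0.974, -0.225, -0.001], [-0.0, 0.001, -1.0]]
force: [0.4, -0.4, 3.5]
gripper_width: 0.0376
grip_force: 3.9
clock: 4.35
eef_pos: [0.4322, -0.2083, 0.2396]
tool_rot: [[0.225, 0.974, 0.004], [0.974, -0.225, -0.003], [-0.002, 0.004, -1.0]]
force: [0.2, -0.4, -1.4]
gripper_width: 0.0357
grip_force: 22.8
top rad [ 0.6656 -0.2295] box [-0.322 -0.225] 175 z 0.061
top rad [ 0.5342 -0.43  ] box [-0.547 -0.143] 153 z 0.061
to [0.5391 0.0787 0.24  ] shift mm [303.2  40.9  -2.8] spin 0.002
```

```bash
python3 -m handwheel '[[[30,303,41,0,0],[30,303,41,0,0],[30,303,41,0,0],[30,303,41,0,0],[30,303,41,0,0],[30,303,41,0,0],[30,303,41,0,0],[30,303,41,0,0],[30,303,41,0,0],[30,303,41,0,0],[30,303,41,0,0]]]' 30
python3 -m handwheel '[[[30,0,0,0,0],[30,0,0,120,0],[30,0,0,120,0],[30,0,0,120,0],[30,0,0,120,0],[30,0,0,120,0]]]' 30
python3 -c "
from h import *
p=box(-.05,-.032);shift([*p,.046]);"
```

```text
clock: 5.32
eef_pos: [0.5381, 0.0775, 0.2357]
tool_rot: [[0.225, 0.974, -0.003], [0.974, -0.225, -0.001], [-0.001, -0.003, -1.0]]
force: [0.6, 0.5, 0.2]
gripper_width: 0.0352
grip_force: 30.0
clock: 5.82
eef_pos: [0.5371, 0.0772, 0.1159]
tool_rot: [[0.227, 0.974, -0.005], [0.974, -0.227, -0.0], [-0.001, -0.005, -1.0]]
force: [0.4, 0.0, 0.5]
gripper_width: 0.0349
grip_force: 30.0
to [0.5391 0.0787 0.046 ] shift mm [ 2.   2.  69.9] spin -0.0
```

```bash
python3 -m handwheel '[[[30,2,2,40,0],[30,2,2,70,0],[30,2,2,70,0],[30,2,2,70,0],[30,2,2,70,0],[47,2,2,70,0],[47,2,2,70,0],[47,2,2,70,0],[47,2,2,-20,0],[47,2,2,-80,0],[47,2,2,-130,0],[47,2,2,-130,0]]]' 30
python3 -m handwheel '[[[65,-350,0,0,0],[65,-350,0,0,0],[65,-350,0,0,0],[65,-350,0,0,0],[65,-350,0,0,0],[65,-350,0,0,0],[65,-350,0,0,0],[65,-350,0,0,0],[65,-350,0,0,0],[65,-350,0,0,0],[65,-350,0,0,0]]]' 30
python3 -c "
from h import *
rads('scene');rads();shift([.441,-.3135,.1]);"
```

```text
clock: 6.82
eef_pos: [0.5414, 0.08, 0.2169]
tool_rot: [[0.225, 0.974, 0.001], [0.974, -0.225, -0.0], [0.0, 0.001, -1.0]]
force: [0.9, 0.3, -0.4]
gripper_width: 0.0471
grip_force: 0.0
clock: 7.73
eef_pos: [0.4627, -0.2619, 0.2148]
tool_rot: [[0.227, 0.974, 0.001], [0.974, -0.227, -0.0], [0.0, 0.001, -1.0]]
force: [0.1, 0.7, 0.4]
gripper_width: 0.0651
grip_force: 0.0
scene rad [ 0.5278 -0.4264] box [-0.545 -0.136] 154 z 0.062
scene rad [ 0.662  -0.2269] box [-0.32  -0.221] 159 z 0.062
top rad [ 0.6656 -0.2295] box [-0.322 -0.225] 176 z 0.062
top rad [0.5477 0.0801] box [-0.047 -0.04 ] 182 z 0.066
to [ 0.441  -0.3135  0.1   ] shift mm [-57.   -9.7 114.6] spin 0.002
```

```bash
python3 -m handwheel '[[[65,-57,-10,0,0],[65,-57,-10,0,0],[65,-57,-10,30,0],[65,-57,-10,70,0],[65,-57,-10,100,0],[65,-57,-10,100,0],[65,-57,-10,100,0]]]' 30|head -2
python3 -c "
from h import *
cap('wrist','w1.png'); rads('wrist');shift([.441,-.3135,.039]);"
```

```text
clock: 8.42
eef_pos: [0.4398, -0.3121, 0.1131]
wrist rad [ 0.6614 -0.2291] box [-0.322 -0.221] 1439 z 0.061
wrist rad [ 0.4292 -0.3221] box [-0.465 -0.016] 84 z 0.061
to [ 0.441  -0.3135  0.039 ] shift mm [ 1.  -1.4 77.6] spin 0.003
```

```bash
python3 -m handwheel '[[[65,1,-1,40,0],[65,1,-1,75,0],[65,1,-1,75,0],[65,1,-1,75,0],[30,1,-1,75,0],[30,1,-1,75,0],[30,1,-1,75,0],[30,1,-1,75,0],[30,1,-1,75,0],[30,1,-1,75,0]]]' 30
python3 -m handwheel '[[[30,0,0,0,0],[30,0,0,-30,0],[30,0,0,-200,0],[30,0,0,-200,0],[30,0,0,-200,0],[30,0,0,-200,0],[30,0,0,-200,0],[30,0,0,-200,0],[30,0,0,-200,0]]]' 30
python3 -c "
from h import *
rads();p=box(-.05,.032);shift([*p,.24]);"
```

```text
clock: 9.35
eef_pos: [0.4407, -0.314, 0.0405]
tool_rot: [[0.225, 0.974, 0.002], [0.974, -0.225, -0.002], [-0.001, 0.003, -1.0]]
force: [4.4, -0.7, 4.2]
gripper_width: 0.0339
grip_force: 2.3
clock: 10.1
eef_pos: [0.4392, -0.313, 0.2387]
tool_rot: [[0.225, 0.974, -0.001], [0.974, -0.225, 0.0], [0.0, -0.001, -1.0]]
force: [0.4, 0.1, 0.1]
gripper_width: 0.03
grip_force: 0.0
top rad [ 0.6657 -0.2294] box [-0.321 -0.225] 179 z 0.061
top rad [0.5477 0.0799] box [-0.047 -0.04 ] 187 z 0.066
top rad [ 0.529  -0.4298] box [-0.548 -0.137] 138 z 0.061
top rad [ 0.4438 -0.3092] box [-0.449 -0.027] 122 z 0.061
to [0.4768 0.0933 0.24  ] shift mm [403.9 -54.2  -1.9] spin 0.002
```

```bash
python3 -m handwheel '[[[70,120,0,0,0],[70,120,0,0,0],[70,120,0,0,0],[70,120,0,0,0],[70,120,0,0,0]]]' 30|head -2
python3 -c "
from h import *
rads();rads('scene');shift([.441,-.3135,.1])"
```

```text
clock: 10.57
eef_pos: [0.4658, -0.194, 0.2368]
top rad [ 0.6658 -0.2296] box [-0.322 -0.225] 173 z 0.061
top rad [0.5476 0.08  ] box [-0.047 -0.04 ] 181 z 0.066
scene rad [ 0.439  -0.3128] box [-0.454 -0.023] 119 z 0.062
scene rad [ 0.5278 -0.4264] box [-0.545 -0.136] 154 z 0.062
scene rad [ 0.6617 -0.2269] box [-0.32  -0.221] 161 z 0.062
to [ 0.441  -0.3135  0.1   ] shift mm [-119.9    2.6  137.4] spin 0.002
```

```bash
python3 -m handwheel '[[[65,-120,2,0,0],[65,-120,2,0,0],[65,-120,2,0,0],[65,-120,2,0,0],[65,-120,2,30,0],[65,-120,2,70,0],[65,-120,2,110,0],[65,-120,2,150,0],[65,-120,2,198,0],[65,-120,2,198,0],[65,-120,2,198,0],[65,-120,2,198,0]]]' 30|head -2
python3 -m handwheel '[[[65,0,0,2,0],[32,0,0,2,0],[32,0,0,2,0],[32,0,0,2,0],[32,0,0,2,0],[32,0,0,2,0],[32,0,0,2,0],[32,0,0,2,0]]]' 30
python3 -m handwheel '[[[32,0,0,0,0],[32,0,0,-30,0],[32,0,0,-200,0],[32,0,0,-200,0],[32,0,0,-200,0],[32,0,0,-200,0],[32,0,0,-200,0],[32,0,0,-200,0],[32,0,0,-200,0]]]' 30
python3 -c "
from h import *
rads();p=box(-.05,.032);shift([*p,.24]);"
```

```text
clock: 11.67
eef_pos: [0.4416, -0.3146, 0.0422]
clock: 12.33
eef_pos: [0.4421, -0.3143, 0.0403]
tool_rot: [[0.225, 0.974, 0.001], [0.974, -0.225, -0.001], [-0.001, 0.001, -1.0]]
force: [-0.7, 0.2, 5.4]
gripper_width: 0.0336
grip_force: 2.7
clock: 13.08
eef_pos: [0.4415, -0.3135, 0.239]
tool_rot: [[0.225, 0.974, 0.0], [0.974, -0.225, -0.0], [-0.0, 0.0, -1.0]]
force: [-0.6, 0.5, -0.4]
gripper_width: 0.0322
grip_force: 0.0
top rad [ 0.6658 -0.2295] box [-0.322 -0.225] 177 z 0.061
top rad [0.5475 0.0802] box [-0.047 -0.04 ] 188 z 0.066
top rad [ 0.5314 -0.4305] box [-0.548 -0.14 ] 141 z 0.061
top rad [ 0.4438 -0.3093] box [-0.45  -0.027] 122 z 0.062
to [0.4768 0.0933 0.24  ] shift mm [403.9 -56.4  -1.8] spin 0.002
```

```bash
python3 -m handwheel '[[[70,60,-60,0,0],[70,60,-60,0,0],[70,60,-60,0,0],[70,60,-60,0,0],[70,60,-60,0,0]]]' 30|head -2
python3 -c "
from h import *
rads('wrist'); d=cap('wrist','w2.png'); print(d['pose'],d['mtx']); print(proj(d,[[.441,-.3135,.06],[.441,-.3135,0]]))"
```

```text
clock: 13.55
eef_pos: [0.3963, -0.2414, 0.238]
wrist rad [ 0.6642 -0.2295] box [-0.322 -0.224] 657 z 0.061
wrist rad [ 0.4412 -0.3145] box [-0.455 -0.026] 498 z 0.061
[[ 9.74287561e-01 -2.15870931e-01 -6.45251167e-02  4.14476069e-01]
 [-2.25307975e-01 -9.33152464e-01 -2.80112112e-01 -1.66250414e-01]
 [ 2.56290626e-04  2.87447769e-01 -9.57796280e-01  4.21038729e-01]
 [ 0.00000000e+00  0.00000000e+00  0.00000000e+00  1.00000000e+00]] [[292.06703718   0.         275.73118565]
 [  0.         292.06703718 205.89885239]
 [  0.           0.           1.        ]]
[[320.39427143 227.04634762]
 [314.5876889  212.92602137]]
```

View pics/w2.png

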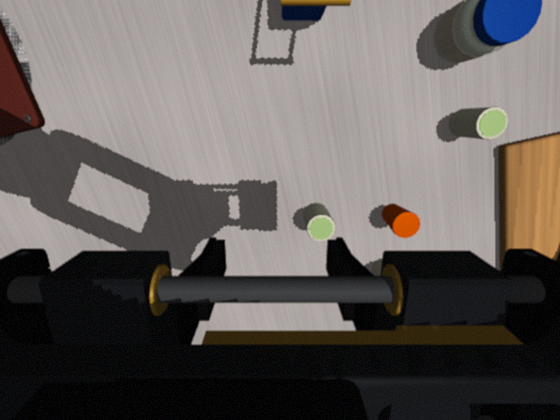

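```bash
python3 -m handwheel '[[[65,-60,60,0,0],[65,-60,60,0,0],[65,-60,60,0,0],[65,-60,60,50,0],[65,-60,60,90,0],[65,-60,60,130,0],[65,-60,60,170,0],[65,-60,60,199,0],[65,-60,60,199,0],[65,-60,60,199,0],[65,-60,60,199,0]]]' 20|sed -n '2p;4,6p'
python3 -m handwheel '[[[44,0,0,0,0],[44,0,0,0,0],[44,0,0,0,0],[44,0,0,0,0],[44,0,0,0,0],[44,0,0,0,0]]]' 20|sed -n '2p;4,6p'
python3 -m handwheel '[[[38,0,0,0,0],[38,0,0,0,0],[38,0,0,0,0]]]' 20|sed -n '2p;4,6p'
python3 -m handwheel '[[[34,0,0,0,0],[34,0,0,0,0]]]' 20|sed -n '2p;4,6p'
python3 -c "
from h import *
cap('wrist','w3.png');cap('scene','s3.png')
im=cv2.imread('pics/s3.png')[180:340,60:300];cv2.imwrite('pics/s3c.png',cv2.resize(im,None,fx=2.5,fy=2.5))"
```

```text
eef_pos: [0.4428, -0.3152, 0.042]
force: [-0.3, -0.3, 0.4]
gripper_width: 0.0648
grip_force: 0.0
eef_pos: [0.4417, -0.3138, 0.0407]
force: [-0.7, 0.1, -0.1]
gripper_width: 0.045
grip_force: 0.0
eef_pos: [0.4415, -0.3136, 0.0401]
force: [-0.4, -0.1, -0.2]
gripper_width: 0.0389
grip_force: 0.0
eef_pos: [0.4415, -0.3137, 0.0404]
force: [0.0, 0.3, 0.6]
gripper_width: 0.0351
grip_force: 0.6
```

View pics/s3c.png

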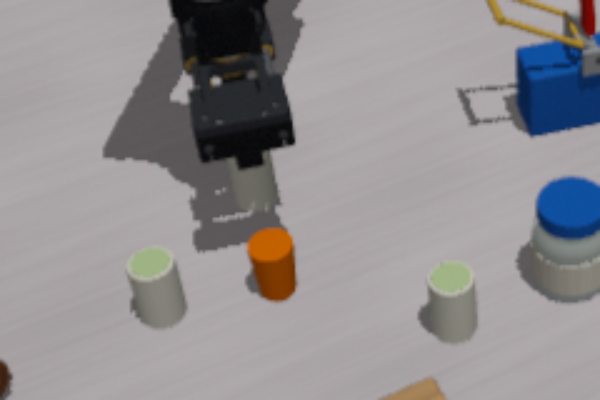

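```bash
for i in 1; do python3 -m handwheel '[[[20,0,0,0,0],[20,0,0,0,0]]]' 20|sed -n '2p;4,6p'
python3 -m handwheel '[[[20,0,0,0,0],[20,0,0,0,0]]]' 20|sed -n '2p;4,6p'
python3 -m handwheel '[[[20,0,0,0,0],[20,0,0,0,0],[20,0,0,0,0],[20,0,0,0,0]]]' 20|sed -n '2p;4,6p'; done
```

```text
eef_pos: [0.4416, -0.3139, 0.0407]
force: [-3.3, 1.2, 7.8]
gripper_width: 0.0271
grip_force: 4.6
eef_pos: [0.4419, -0.3144, 0.0414]
force: [-2.8, 0.6, 9.1]
gripper_width: 0.0213
grip_force: 5.8
eef_pos: [0.4421, -0.3145, 0.0417]
force: [-3.0, 0.6, 9.1]
gripper_width: 0.0204
grip_force: 5.9
```

```bash
python3 -c "
from h import *
d=cap('wrist'); a=d['pixels'][...,::-1]; e=cap('scene')['pixels'][170:270,100:220,::-1]
b=cv2.resize(e,None,fx=4,fy=4,interpolation=cv2.INTER_CUBIC)[:400]
cv2.imwrite('pics/m4.png',b); cv2.imwrite('pics/w4.png',a)
z=d['z_map']; t=cap('top'); cv2.imwrite('pics/mix.png',np.hstack([a[60:420,130:430],b[:360,:]]))"
```

```text
(no output)
```

View pics/mix.png

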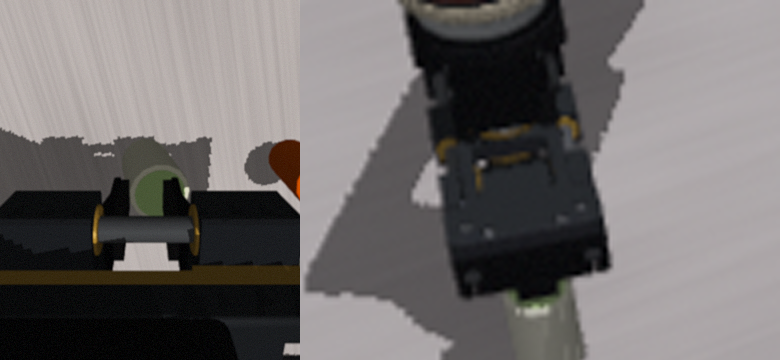

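```bash
python3 -c "
from h import *
d=cap('wrist'); o=st(); R=np.array(o['tool_rot']); p=np.array(o['eef_pos'])
for q in ([0,.01,.008],[0,-.01,.008],[0,.01,-.03],[0,0,0],[.0095,.01,.008]): print(q,proj(d,p+R@np.array(q))-[130,60])
hsv=cv2.cvtColor(d['pixels'],cv2.COLOR_RGB2HSV);C=cloud(d)
g=(hsv[...,0]>35)&(hsv[...,0]<70)&(hsv[...,1]>50);g[:200]=0;g[290:]=0;g[:,:240]=0;g[:,340:]=0
print(C[g][::40].round(4),g.sum())
"
```

```text
16.45 [ 0.442  -0.3145  0.0417] [[0.2249887242525921, 0.9743608585231303, 0.0009956592085821254], [0.9743604072097343, -0.22498695065400096, -0.0016336760679320243], [-0.0013677796868694647, 0.0013376896062821664, -0.9999981698809481]] [-1.9352  0.8782 10.3204] 0.020284913500646942 5.960496749030426 [-0.7635  0.1998  1.8744 -0.0006  1.0655 -0.5363]
[0, 0.01, 0.008] [[159.5511 174.0972]]
[0, -0.01, 0.008] [[131.0394 174.1131]]
[0, 0.01, -0.03] [[162.5969 199.1314]]
[0, 0, 0] [[145.2898 178.6082]]
[0.0095, 0.01, 0.008] [[159.7348 161.3326]]
[[ 0.4526 -0.3021  0.0626]
 [ 0.4564 -0.3043  0.0626]
 [ 0.4492 -0.3038  0.063 ]
 [ 0.4543 -0.3054  0.0635]
 [ 0.4582 -0.3072  0.0629]
 [ 0.4604 -0.3081  0.0636]
 [ 0.4632 -0.3107  0.0607]
 [ 0.4411 -0.3049  0.0651]
 [ 0.4425 -0.3064  0.0641]
 [ 0.4452 -0.3078  0.0638]
 [ 0.4503 -0.3098  0.0634]
 [ 0.4606 -0.3085  0.073 ]
 [ 0.4605 -0.3081  0.075 ]
 [ 0.4609 -0.3083  0.076 ]
 [ 0.4645 -0.3175  0.0598]
 [ 0.4655 -0.318   0.0606]
 [ 0.4636 -0.3179  0.0613]
 [ 0.4647 -0.3193  0.0605]
 [ 0.434  -0.3033  0.0811]
 [ 0.4391 -0.3131  0.065 ]
 [ 0.4411 -0.3151  0.0634]
 [ 0.4445 -0.3164  0.0637]
 [ 0.4461 -0.3177  0.0632]
 [ 0.4466 -0.3179  0.0644]
 [ 0.4481 -0.3198  0.0629]
 [ 0.452  -0.3165  0.072 ]
 [ 0.449  -0.3214  0.0628]
 [ 0.4576 -0.3096  0.0899]
 [ 0.432  -0.314   0.073 ]
 [ 0.4374 -0.3202  0.0652]
 [ 0.4399 -0.323   0.0623]
 [ 0.4446 -0.3244  0.0631]
 [ 0.4499 -0.3255  0.0646]
 [ 0.4659 -0.2826  0.1484]
 [ 0.4405 -0.3257  0.064 ]
 [ 0.4463 -0.3283  0.0631]
 [ 0.4585 -0.3095  0.1016]
 [ 0.4422 -0.3293  0.0634]
 [ 0.4526 -0.2843  0.1449]] 1530
```

```bash
python3 -c "
from h import *
for n in ('scene','wrist','top'):
    d=cap(n); C=cloud(d); V=d['pixels'].max(-1)
    m=(np.hypot(C[...,0]-.442,C[...,1]+.3145)<.06)&(V<70)&(C[...,2]>.02)&(C[...,2]<.2)
    print(n,m.sum(),np.percentile(C[m][:,2],[0,1,3,10,50]) if m.any() else '')
    m=(np.hypot(C[...,0]-.442,C[...,1]+.3145)<.06)&(C[...,2]>.015)&(C[...,2]<.075)&(V>=70)
    P=C[m]; print('light',m.sum(),np.percentile(P[:,2],[1,50,97,99]), [P[abs(P[:,2]-h)<.004][:,:2].mean(0).round(4).tolist() for h in (.03,.045,.062)])
"
```

```text
scene 905 [0.06070447 0.06410253 0.06943353 0.15378422 0.16745772]
light 289 [0.01585695 0.04446202 0.06416719 0.06520545] [[0.4569, -0.3178], [0.4611, -0.3183], [0.4606, -0.3175]]
wrist 61980 [0.02040821 0.08021729 0.11101224 0.14682912 0.16762432]
light 2887 [0.01671989 0.06181952 0.06497225 0.06536006] [[0.4421, -0.3001], [0.4455, -0.3004], [0.4474, -0.312]]
top 439 [0.02014794 0.02562523 0.03042621 0.05748157 0.15633835]
light 23 [0.02517886 0.06052446 0.0645102  0.06459632] [[nan, nan], [nan, nan], [0.4545, -0.3011]]<string>:8: RuntimeWarning: Mean of empty slice.
  ret = um.true_divide(
```

```bash
python3 -m handwheel '[[[20,0,0,-100,0],[20,0,0,-100,0],[20,0,0,-100,0],[20,0,0,-100,0],[65,0,0,-100,0],[65,0,0,-100,0],[65,0,0,-100,0],[65,0,0,-100,0],[65,0,0,-100,0],[65,0,0,-100,0],[65,0,0,-100,0],[65,0,0,-100,0]]]' 30|sed -n '2p;4,6p'
python3 -c "
from h import *
d=cap('scene','s5.png'); o=sensors.get_obs(); R=np.array(o['tool_rot']); p=np.array(o['eef_pos'])
im=cv2.imread('pics/s5.png')
for s in (1,-1):
  for z,c in ((.008,(0,0,255)),(-.011,(255,0,255)),(-.062,(0,255,255))):
    for x in (-.0095,.0095):
      u=proj(d,p+R@np.array([x,s*.033,z]))[0]; print(s,z,u); cv2.circle(im,(int(u[0]),int(u[1])),1,c,-1)
cv2.imwrite('pics/s5c.png',cv2.resize(im[100:300,80:260],None,fx=3.0,fy=3.0))"
```

```text
eef_pos: [0.4415, -0.3136, 0.1399]
force: [-0.6, -0.1, 0.0]
gripper_width: 0.0619
grip_force: 0.0
1 0.008 [150.69525143 225.11834459]
1 0.008 [160.08660104 223.32670986]
1 -0.011 [149.25613634 218.02941124]
1 -0.011 [158.75693447 216.24720633]
1 -0.062 [145.23089439 198.20148209]
1 -0.062 [155.03845911 196.44904042]
-1 0.008 [147.00311046 205.6298407 ]
-1 0.008 [156.02054465 203.98835272]
-1 -0.011 [145.58521473 198.63163092]
-1 -0.011 [154.70349072 197.00040686]
-1 -0.062 [141.62623105 179.09154928]
-1 -0.062 [151.02665002 177.49204565]
```

View pics/s5c.png

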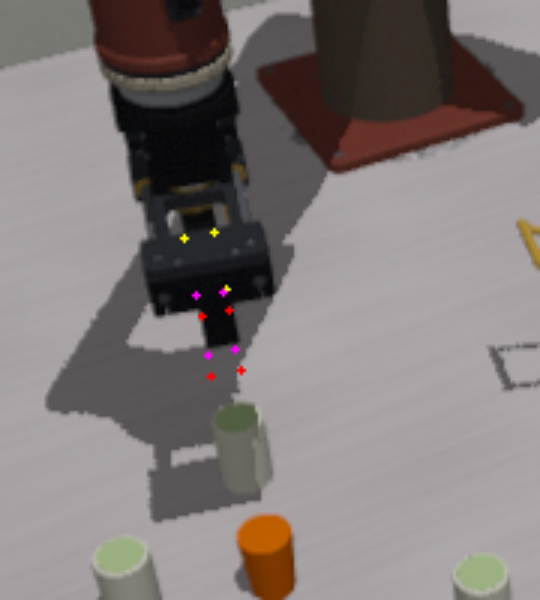

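```bash
python3 -c "
from h import *
o=sensors.get_obs(); R=np.array(o['tool_rot']); p=np.array(o['eef_pos']); print(p)
d=cap('scene'); C=cloud(d); V=d['pixels'].max(-1)
Q=(C-p)@R; m=(V<60)&(abs(Q)<.1).all(-1)
for u in (150,154,157): print(u,[(v,Q[v,u].round(3).tolist(),int(V[v,u])) for v in range(205,219,2)])
q=Q[m]; h=np.histogram(q[:,2],bins=np.arange(-.1,.03,.005)); print(h)
d=cap('top'); C=cloud(d); V=d['pixels'].max(-1); Q=(C-p)@R; m=(V<60)&(abs(Q)<.1).all(-1); q=Q[m]; print(np.histogram(q[:,2],bins=np.arange(-.1,.03,.005))[0])
f=q[q[:,2]>-.06]; print(f[np.argsort(-f[:,2])][:25:3].round(3))
"
```

```text
[ 0.44148232 -0.31361379  0.14008859]
150 [(205, [-0.003, 0.038, -0.047], 13), (207, [-0.004, 0.038, -0.042], 13), (209, [-0.005, 0.041, -0.04], 10), (211, [-0.005, 0.04, -0.034], 9), (213, [-0.006, 0.041, -0.03], 14), (215, [-0.007, 0.04, -0.024], 8), (217, [-0.009, -0.15, 0.135], 89)]
154 [(205, [0.004, 0.04, -0.047], 9), (207, [0.004, 0.039, -0.041], 13), (209, [0.003, 0.039, -0.036], 11), (211, [0.002, 0.041, -0.033], 12), (213, [0.001, 0.039, -0.026], 11), (215, [0.001, -0.157, 0.137], 50), (217, [0.001, -0.151, 0.138], 89)]
157 [(205, [0.01, 0.038, -0.044], 12), (207, [0.009, 0.038, -0.039], 12), (209, [0.009, 0.038, -0.034], 8), (211, [0.008, 0.036, -0.028], 11), (213, [0.007, 0.038, -0.024], 9), (215, [0.008, -0.156, 0.137], 76), (217, [0.008, -0.15, 0.139], 89)]
(array([87, 55,  1,  9, 22, 30, 14,  1, 14, 18, 20, 18, 22, 20, 18, 15,  0,
        0,  0,  0,  0,  0,  0,  0,  0]), array([-1.00000000e-01, -9.50000000e-02, -9.00000000e-02, -8.50000000e-02,
       -8.00000000e-02, -7.50000000e-02, -7.00000000e-02, -6.50000000e-02,
       -6.00000000e-02, -5.50000000e-02, -5.00000000e-02, -4.50000000e-02,
       -4.00000000e-02, -3.50000000e-02, -3.00000000e-02, -2.50000000e-02,
       -2.00000000e-02, -1.50000000e-02, -1.00000000e-02, -5.00000000e-03,
        8.32667268e-17,  5.00000000e-03,  1.00000000e-02,  1.50000000e-02,
        2.00000000e-02,  2.50000000e-02]))
[12  1  0  1  2  3  4  2  5  5  1  1  1  0  1  0  0  0  0  0  0  0  0  0
  0]
[[ 0.     0.034 -0.03 ]
 [ 0.005  0.034 -0.048]
 [ 0.009  0.04  -0.052]
 [ 0.008  0.038 -0.056]
 [ 0.009  0.036 -0.059]]
```

```bash
python3 -m handwheel '[[[65,0,0,40,0],[65,0,0,80,0],[65,0,0,110,0],[65,0,0,134,0],[65,0,0,134,0],[65,0,0,134,0],[30,0,0,134,0],[30,0,0,134,0],[30,0,0,134,0],[30,0,0,134,0],[30,0,0,134,0],[30,0,0,134,0]]]' 25|sed -n '2p;4,6p'
python3 -m handwheel '[[[30,0,0,0,0],[30,0,0,0,0],[30,0,0,0,0]]]' 25|sed -n '2p;4,6p'
python3 -m handwheel '[[[30,0,0,-30,0],[30,0,0,-200,0],[30,0,0,-200,0],[30,0,0,-200,0],[30,0,0,-200,0],[30,0,0,-200,0],[30,0,0,-200,0],[30,0,0,-200,0]]]' 25|sed -n '2p;4,6p'
python3 -c "
from h import *
rads();p=box(-.05,.034);shift([*p,.205]);"
```

```text
eef_pos: [0.442, -0.3141, 0.0072]
force: [-0.7, 0.1, 4.0]
gripper_width: 0.0374
grip_force: 25.0
eef_pos: [0.4421, -0.3141, 0.0072]
force: [-1.3, 1.2, 6.3]
gripper_width: 0.0371
grip_force: 25.0
eef_pos: [0.4413, -0.3134, 0.2056]
force: [0.2, 0.4, -1.1]
gripper_width: 0.0371
grip_force: 25.0
top rad [ 0.6658 -0.2294] box [-0.321 -0.225] 183 z 0.062
top rad [0.5477 0.0801] box [-0.047 -0.04 ] 183 z 0.067
top rad [ 0.5277 -0.4245] box [-0.543 -0.135] 97 z 0.061
to [0.4748 0.0937 0.205 ] shift mm [403.8 -58.2   0. ] spin 0.002
```

```bash
python3 -m handwheel '[[[30,404,-58,0,0],[30,404,-58,0,0],[30,404,-58,0,0],[30,404,-58,0,0],[30,404,-58,0,0],[30,404,-58,0,0],[30,404,-58,0,0],[30,404,-58,0,0],[30,404,-58,0,0],[30,404,-58,0,0],[30,404,-58,0,0],[30,404,-58,0,0]]]' 25|sed -n '2p;4,6p'
python3 -m handwheel '[[[30,0,0,40,0],[30,0,0,80,0],[30,0,0,120,0],[30,0,0,120,0],[30,0,0,120,0]]]' 25|sed -n '2p;4,6p'
python3 -c "
from h import *
p=box(-.05,.034);shift([*p,.015]);"
```

```text
eef_pos: [0.4742, 0.0945, 0.2035]
force: [-0.1, 0.5, -0.1]
gripper_width: 0.0371
grip_force: 25.0
eef_pos: [0.4727, 0.0916, 0.0833]
force: [0.2, -0.3, 0.6]
gripper_width: 0.0374
grip_force: 25.0
to [0.4748 0.0937 0.015 ] shift mm [ 2.7  2.2 68.3] spin 0.0
```

```bash
python3 -m handwheel '[[[30,2,1,40,0],[30,2,1,67,0],[30,2,1,67,0],[30,2,1,67,0],[47,2,1,67,0],[47,2,1,67,0],[47,2,1,67,0],[47,2,1,67,0],[47,2,1,30,0],[47,2,1,-30,0],[47,2,1,-120,0],[47,2,1,-120,0]]]' 25|sed -n '2p;4,6p'
python3 -m handwheel '[[[65,-270,257,-20,0],[65,-270,257,-20,0],[65,-270,257,-20,0],[65,-270,257,-20,0],[65,-270,257,-20,0],[65,-270,257,-20,0],[65,-270,257,-20,0],[65,-270,257,-20,0],[65,-270,257,-20,0],[65,-270,257,-20,0],[65,-270,257,-20,0]]]' 25|sed -n '2p;4,6p'
python3 -c "
from h import *
rads();rads('scene'); rads('wrist'); shift([.664,-.228,.007]);"
```

```text
eef_pos: [0.4769, 0.0948, 0.1837]
force: [1.0, -0.1, 0.9]
gripper_width: 0.0469
grip_force: 0.0
eef_pos: [0.667, -0.2282, 0.2003]
force: [0.3, 0.7, -0.7]
gripper_width: 0.0652
grip_force: 0.0
top rad [0.5476 0.08  ] box [-0.047 -0.04 ] 176 z 0.066
top rad [ 0.5318 -0.4286] box [-0.546 -0.14 ] 180 z 0.061
top rad [0.4834 0.095 ] box [-0.047  0.026] 184 z 0.066
scene rad [0.4731 0.1007] box [-0.044  0.037] 87 z 0.068
scene rad [ 0.5277 -0.4264] box [-0.545 -0.135] 155 z 0.062
wrist rad [ 0.6683 -0.2194] box [-0.311 -0.225] 189 z 0.061
to [ 0.664 -0.228  0.007] shift mm [ -3.6  -1.9 194.6] spin 0.003
```

```bash
python3 -m handwheel '[[[65,-3,-2,40,0],[65,-3,-2,80,0],[65,-3,-2,120,0],[65,-3,-2,150,0],[65,-3,-2,180,0],[65,-3,-2,194,0],[65,-3,-2,194,0],[65,-3,-2,194,0],[30,-3,-2,194,0],[30,-3,-2,194,0],[30,-3,-2,194,0],[30,-3,-2,194,0]]]' 25|sed -n '2p;4,6p'
python3 -m handwheel '[[[30,0,0,0,0],[30,0,0,0,0],[30,0,0,0,0],[30,0,0,0,0],[30,0,0,0,0]]]' 25|sed -n '2p;4,6p'
python3 -m handwheel '[[[30,0,0,-30,0],[30,0,0,-200,0],[30,0,0,-200,0],[30,0,0,-200,0],[30,0,0,-200,0],[30,0,0,-200,0],[30,0,0,-200,0],[30,0,0,-200,0]]]' 25|sed -n '2p;4,6p'
python3 -c "
from h import *
p=box(.01,-.034);shift([*p,.205]);"
```

```text
eef_pos: [0.6655, -0.2292, 0.0092]
force: [-0.2, -0.1, 1.0]
gripper_width: 0.0459
grip_force: 0.0
eef_pos: [0.6648, -0.2289, 0.0082]
force: [-1.6, -0.1, 6.0]
gripper_width: 0.0373
grip_force: 25.0
eef_pos: [0.6641, -0.2285, 0.2066]
force: [-0.1, -0.1, -1.9]
gripper_width: 0.0375
grip_force: 25.0
to [0.5547 0.1367 0.205 ] shift mm [ 331.3 -188.9    1.7] spin 0.002
```

```bash
python3 -m handwheel '[[[30,331,-189,0,0],[30,331,-189,0,0],[30,331,-189,0,0],[30,331,-189,0,0],[30,331,-189,0,0],[30,331,-189,0,0],[30,331,-189,0,0],[30,331,-189,0,0],[30,331,-189,0,0],[30,331,-189,0,0],[30,331,-189,0,0],[30,331,-189,0,0]]]' 25|sed -n '2p;4,6p'
python3 -m handwheel '[[[30,0,0,40,0],[30,0,0,80,0],[30,0,0,120,0],[30,0,0,120,0],[30,0,0,120,0]]]' 25|sed -n '2p;4,6p'
python3 -c "
from h import *
p=box(.01,-.034);shift([*p,.015]);"
```

```text
eef_pos: [0.5535, 0.1362, 0.2049]
force: [0.2, -0.1, -0.1]
gripper_width: 0.0372
grip_force: 25.0
eef_pos: [0.5523, 0.1344, 0.0841]
force: [0.3, 0.3, 0.4]
gripper_width: 0.0375
grip_force: 25.0
to [0.5547 0.1367 0.015 ] shift mm [ 3.   2.3 69.1] spin -0.001
```

```bash
python3 -m handwheel '[[[30,2,1,40,0],[30,2,1,67,0],[30,2,1,67,0],[30,2,1,67,0],[47,2,1,67,0],[47,2,1,67,0],[47,2,1,67,0],[47,2,1,67,0],[47,2,1,30,0],[47,2,1,-30,0],[47,2,1,-120,0],[47,2,1,-120,0]]]' 25|sed -n '2p;4,6p'
python3 -m handwheel '[[[65,-460,90,-20,0],[65,-460,90,-20,0],[65,-460,90,-20,0],[65,-460,90,-20,0],[65,-460,90,-20,0],[65,-460,90,-20,0],[65,-460,90,-20,0],[65,-460,90,-20,0],[65,-460,90,-20,0],[65,-460,90,-20,0],[65,-460,90,-20,0],[65,-460,90,-20,0]]]' 25|sed -n '2p;4,6p'
python3 -c "
from h import *
rads();rads('scene'); rads('wrist'); shift([.53,-.4275,.007]);"
```

```text
eef_pos: [0.5579, 0.1379, 0.1881]
force: [1.3, 0.2, 0.0]
gripper_width: 0.0468
grip_force: 0.0
eef_pos: [0.5404, -0.3382, 0.207]
force: [0.2, 0.1, 0.6]
gripper_width: 0.0649
grip_force: 0.0
top rad [0.5614 0.1376] box [ 0.012 -0.04 ] 185 z 0.066
top rad [0.5476 0.0801] box [-0.047 -0.04 ] 182 z 0.066
top rad [0.4834 0.0948] box [-0.047  0.026] 195 z 0.066
scene rad [0.4733 0.1007] box [-0.044  0.037] 86 z 0.068
scene rad [ 0.5278 -0.4261] box [-0.544 -0.136] 158 z 0.062
wrist rad [ 0.5296 -0.4284] box [-0.546 -0.138] 538 z 0.061
to [ 0.53   -0.4275  0.007 ] shift mm [-94.9  10.2 198.4] spin -0.001
```

```bash
python3 -m handwheel '[[[65,-93,10,0,0],[65,-93,10,0,0],[65,-93,10,0,0],[65,-93,10,40,0],[65,-93,10,80,0],[65,-93,10,120,0],[65,-93,10,150,0],[65,-93,10,180,0],[65,-93,10,200,0],[65,-93,10,200,0],[65,-93,10,200,0],[65,-93,10,200,0]]]' 25|sed -n '2p;4,6p'
python3 -m handwheel '[[[30,0,0,0,0],[30,0,0,0,0],[30,0,0,0,0],[30,0,0,0,0],[30,0,0,0,0],[30,0,0,0,0],[30,0,0,0,0],[30,0,0,0,0],[30,0,0,0,0]]]' 25|sed -n '2p;4,6p'
python3 -m handwheel '[[[30,0,0,-30,0],[30,0,0,-200,0],[30,0,0,-200,0],[30,0,0,-200,0],[30,0,0,-200,0],[30,0,0,-200,0],[30,0,0,-200,0],[30,0,0,-200,0]]]' 25|sed -n '2p;4,6p'
python3 -c "
from h import *
p=box(.01,.034);shift([*p,.205]);"
```

```text
eef_pos: [0.531, -0.4235, 0.005]
force: [1.0, -0.0, -0.0]
gripper_width: 0.065
grip_force: 0.0
eef_pos: [0.5293, -0.4234, 0.0027]
force: [-1.0, 0.4, 4.7]
gripper_width: 0.0371
grip_force: 25.0
eef_pos: [0.5288, -0.4229, 0.2014]
force: [0.2, 0.4, -0.6]
gripper_width: 0.0373
grip_force: 25.0
to [0.4885 0.1522 0.205 ] shift mm [ 551.2 -168.8   -3.3] spin 0.002
```

```bash
python3 -m handwheel '[[[30,450,-150,-5,0],[30,450,-150,-5,0],[30,450,-150,-5,0],[30,450,-150,-5,0],[30,450,-150,-5,0],[30,450,-150,-5,0],[30,450,-150,-5,0],[30,450,-150,-5,0],[30,450,-150,-5,0],[30,450,-150,-5,0],[30,450,-150,-5,0],[30,450,-150,-5,0]]]' 25|sed -n '2p;4,6p'
python3 -m handwheel '[[[30,101,-19,0,0],[30,101,-19,0,0],[30,101,-19,0,0],[30,101,-19,40,0],[30,101,-19,80,0],[30,101,-19,120,0],[30,101,-19,120,0],[30,101,-19,120,0]]]' 25|sed -n '2p;4,6p'
python3 -c "
from h import *
p=box(.01,.034);shift([*p,.012]);"
```

```text
eef_pos: [0.4813, 0.0536, 0.2041]
force: [0.8, 0.0, -0.3]
gripper_width: 0.0374
grip_force: 25.0
eef_pos: [0.4841, 0.1511, 0.083]
force: [0.0, -0.1, -0.3]
gripper_width: 0.0376
grip_force: 25.0
to [0.4885 0.1522 0.012 ] shift mm [ 2.2  4.7 71. ] spin 0.002
```

```bash
python3 -m handwheel '[[[30,2,4,40,0],[30,2,4,70,0],[30,2,4,70,0],[30,2,4,70,0],[47,2,4,70,0],[47,2,4,70,0],[47,2,4,70,0],[47,2,4,70,0],[47,2,4,30,0],[47,2,4,-30,0],[47,2,4,-120,0],[47,2,4,-120,0]]]' 25|sed -n '2p;4,6p'
python3 -m handwheel '[[[30,0,0,-140,0],[10,0,0,-140,0],[0,0,0,-140,0],[0,0,0,-140,0],[0,0,0,-140,0],[0,0,0,-140,0],[0,0,0,-140,0],[0,0,0,-140,0],[0,0,0,-140,0],[0,0,0,-140,0]]]' 25|sed -n '2p;4,6p'
python3 -c "
from h import *
rads();rads('scene'); 
d=cap('scene','s6.png'); cv2.imwrite('pics/s6c.png',cv2.resize(cv2.imread('pics/s6.png')[60:300,200:460],None,fx=2.5,fy=2.5))
p=box(.2,.05);shift([*p,.33]);"
```

```text
eef_pos: [0.4923, 0.1528, 0.1846]
force: [2.1, 1.0, 0.1]
gripper_width: 0.0472
grip_force: 0.0
eef_pos: [0.4922, 0.1527, 0.3207]
force: [0.2, 0.6, -0.4]
gripper_width: 0.0008
grip_force: 0.0
top rad [0.5614 0.1374] box [ 0.012 -0.04 ] 186 z 0.066
top rad [0.5477 0.0801] box [-0.047 -0.04 ] 186 z 0.066
top rad [0.4972 0.1501] box [0.01  0.025] 190 z 0.066
top rad [0.4869 0.094 ] box [-0.047  0.022] 147 z 0.066
scene rad [0.4868 0.1563] box [0.014 0.037] 87 z 0.068
scene rad [0.4764 0.1001] box [-0.043  0.034] 67 z 0.068
to [0.516  0.3408 0.33  ] shift mm [188.5 -19.6  -8.5] spin 0.002
```

View pics/s6c.png

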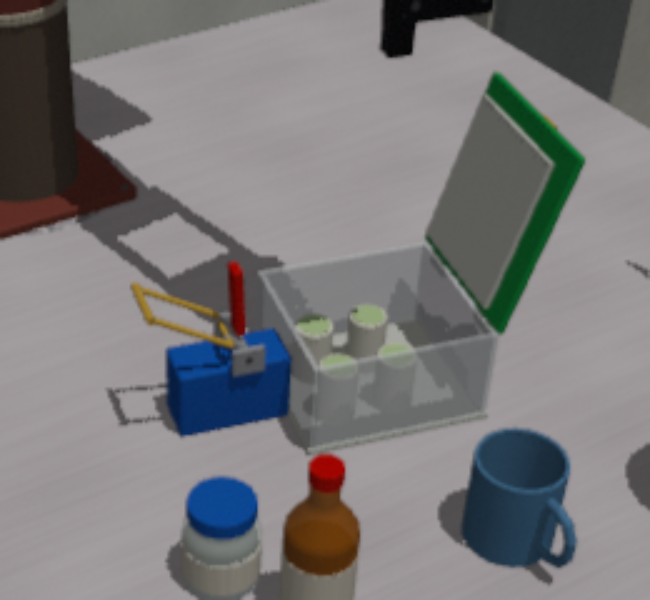

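```bash
python3 -m handwheel '[[[0,188,-18,0,0],[0,188,-18,0,0],[0,188,-18,0,0],[0,188,-18,0,0],[0,188,-18,0,0],[0,188,-18,0,0],[0,188,-18,0,0],[0,188,-18,40,0],[0,188,-18,80,0],[0,188,-18,105,0],[0,188,-18,105,0],[0,188,-18,105,0]]]' 25|sed -n '2p;4,6p'
python3 -c "
from h import *
o=sensors.get_obs(); print(tobox(o['eef_pos']))"
```

```text
eef_pos: [0.5169, 0.3382, 0.2162]
force: [0.0, 0.6, 1.3]
gripper_width: 0.0003
grip_force: 0.0
[0.19766192 0.04852569]
```

```bash
python3 -m handwheel '[[[0,-15,0,0,0],[0,-30,0,0,0],[0,-45,0,0,0],[0,-55,0,0,0],[0,-65,0,0,0],[0,-75,0,0,0],[0,-85,0,0,0],[0,-95,0,0,0],[0,-105,0,0,0],[0,-115,0,0,0],[0,-125,0,0,0],[0,-125,0,0,0]]]' 25|sed -n '2p;4,6p'
python3 -c "
from h import *
o=sensors.get_obs(); print(tobox(o['eef_pos']))
d=cap('scene'); C=cloud(d); hsv=cv2.cvtColor(d['pixels'],cv2.COLOR_RGB2HSV); z=C[...,2]
m=(hsv[...,0]>60)&(hsv[...,0]<85)&(hsv[...,1]>150)&(z>.1)&(z<.32)&(C[...,1]>0)
P=C[m]; B=np.c_[(P[:,:2]-BC)@np.c_[EX,EY],P[:,2]]; i=B[:,2].argsort()[-8:]; print(len(B),B[i].round(3))
q=B-[.09,0,.104]; k=np.hypot(q[:,0],q[:,2])>.1; print('theta',np.median(np.arctan2(q[k,2],-q[k,0])))"
```

```text
eef_pos: [0.4884, 0.216, 0.2164]
force: [0.9, 0.1, -1.0]
gripper_width: 0.0002
grip_force: 0.0
[0.07223067 0.0485059 ]
804 [[ 0.042  0.063  0.284]
 [ 0.044  0.029  0.284]
 [ 0.041  0.039  0.284]
 [ 0.043 -0.004  0.284]
 [ 0.045 -0.07   0.284]
 [ 0.043  0.038  0.284]
 [ 0.044 -0.057  0.284]
 [ 0.043  0.032  0.284]]
theta 1.3066248367954185
```

```bash
python3 -m handwheel '[[[0,-18,0,5,0],[0,-36,0,11,0],[0,-51,0,21,0],[0,-66,0,32,0],[0,-78,0,46,0],[0,-89,0,61,0],[0,-97,0,77,0],[0,-104,0,94,0],[0,-107,0,103,0],[0,-109,0,112,0],[0,-110,0,121,0],[0,-110,0,128,0]]]' 25|sed -n '2p;4,6p'
python3 -m handwheel '[[[0,0,0,0,0],[0,0,0,3,0],[0,0,0,3,0]]]' 25|sed -n '2p;4,6p'
python3 -c "
from h import *
o=sensors.get_obs(); print(tobox(o['eef_pos']))
d=cap('scene'); C=cloud(d); hsv=cv2.cvtColor(d['pixels'],cv2.COLOR_RGB2HSV); z=C[...,2]
m=(hsv[...,0]>60)&(hsv[...,0]<85)&(hsv[...,1]>150)&(z>.08)&(z<.32)&(C[...,1]>0)
P=C[m]; B=np.c_[(P[:,:2]-BC)@np.c_[EX,EY],P[:,2]]; print(len(B),B.min(0),B.max(0))
f=np.linalg.lstsq(np.c_[B[:,0],np.ones(len(B))],B[:,2],rcond=None)[0];print('slope',f)"
```

```text
eef_pos: [0.4646, 0.1108, 0.0886]
force: [-0.6, -0.7, 1.1]
gripper_width: 0.0004
grip_force: 0.8
eef_pos: [0.4653, 0.1112, 0.0881]
force: [-6.8, -1.6, 14.7]
gripper_width: 0.0008
grip_force: 7.6
[-0.03512048  0.04725579]
2543 [-0.09091483 -0.08389048  0.10222216] [0.09241119 0.08186233 0.20371704]
slope [0.00054685 0.11004622]
```

```bash
python3 -m handwheel '[[[0,0,0,-40,0],[0,0,0,-80,0],[10,0,0,-160,0],[24,0,0,-160,0],[24,-188,47,-160,0],[24,-188,47,-160,0],[24,-188,47,-160,0],[24,-188,47,-160,0],[24,-188,47,-160,0],[24,-188,47,-160,0],[24,-188,47,-160,0],[24,-188,47,-160,0]]]' 25|sed -n '2p;4,6p'
python3 -m handwheel '[[[24,0,0,0,-1.571],[24,0,0,0,-1.571],[24,0,0,0,-1.571],[24,0,0,0,-1.571],[24,0,0,0,-1.571],[24,0,0,0,-1.571],[24,0,0,0,-1.571],[24,0,0,0,-1.571],[24,0,0,0,-1.571],[24,0,0,0,-1.571],[24,0,0,0,-1.571],[24,0,0,0,-1.571]]]' 25|sed -n '2p;4,6p'
python3 -m handwheel '[[[24,0,0,0,-0.1],[24,0,0,0,-0.1]]]' 25|sed -n '2,6p'
python3 -c "
from h import *
st()
for n,h in (('scene',.15),('top',.152)):
    d=cap(n,n+'7.png'); C=cloud(d); hsv=cv2.cvtColor(d['pixels'],cv2.COLOR_RGB2HSV)
    m=(hsv[...,0]>14)&(hsv[...,0]<30)&(hsv[...,1]>120)
    B=np.concatenate([(C[...,:2]-BC)@np.c_[EX,EY],C[...,2:]],-1)
    m&=(B[...,0]>-.26)&(B[...,0]<-.1)&(abs(B[...,1])<.06)&(B[...,2]>.07)
    b=B[m]; k=b[:,0]<b[:,0].min()+.012; print(n,len(b),b.min(0),b.max(0),np.median(b[k],0))
    m=((hsv[...,0]<5)|(hsv[...,0]>174))&(hsv[...,1]>170)&(B[...,0]>-.2)&(B[...,0]<-.08)&(abs(B[...,1])<.06)&(B[...,2]>.09); r=B[m]
    if len(r): print('lever',len(r),r.min(0),r.max(0),np.median(r[r[:,2]>r[:,2].max()-.01],0))
    m=(hsv[...,0]>5)&(hsv[...,0]<15)&(hsv[...,1]>170)&(abs(B[...,0])<.06)&(abs(B[...,1])<.05)&(B[...,2]>.12); r=B[m]
    if len(r): print('knob',len(r),r.min(0),r.max(0),cv2.minAreaRect(r[:,:2].astype(np.float32)))
"
```

```text
eef_pos: [0.4683, -0.0822, 0.2461]
force: [-0.4, 0.1, 0.1]
gripper_width: 0.0241
grip_force: 0.0
eef_pos: [0.4684, -0.0809, 0.2462]
force: [-0.2, 0.1, 0.6]
gripper_width: 0.024
grip_force: 0.0
eef_pos: [0.4684, -0.081, 0.2462]
tool_rot: [[-0.982, 0.19, 0.0], [0.19, 0.982, 0.0], [-0.0, 0.0, -1.0]]
force: [0.0, 0.1, 0.2]
gripper_width: 0.0241
grip_force: 0.0
40.4333 [ 0.4684 -0.081   0.2462] [[-0.9817049220347023, 0.19040852215469273, 0.00020185069951049505], [0.19040856988640584, 0.981704901248091, 0.0002517524375492516], [-0.0001502220114471887, 0.00028558071010068167, -0.9999999479385011]] [0.0405 0.1234 0.2034] 0.02409019830473606 0.0 [-0.3376 -0.1729  1.8453  0.0003  1.4691 -1.7168]
scene 320 [-0.2592 -0.036   0.1015] [-0.1461  0.0283  0.3803] [-0.2535 -0.0239  0.3649]
lever 122 [-0.1437 -0.0121  0.0994] [-0.1302  0.0071  0.1739] [-0.1391 -0.0048  0.17  ]
knob 1 [ 0.0048 -0.0053  0.137 ] [ 0.0048 -0.0053  0.137 ] ((0.004816129337996244, -0.005313143599778414), (0.0, 0.0), 0.0)
top 36 [-0.2108  0.0507  1.0878] [-0.2108  0.0507  1.0878] [-0.2108  0.0507  1.0878]
lever 3 [-0.1819 -0.0209  0.6032] [-0.175   0.0405  0.6432] [-0.1797 -0.0013  0.6416]
knob 121 [-0.0244 -0.0074  0.1496] [0.0231 0.0087 0.1633] ((-0.0006908848881721497, 0.0004946542903780937), (0.01067171711474657, 0.04787531495094299), 81.8196029663086)
```

```bash
python3 -m handwheel '[[[24,0,-2,40,0.037],[24,0,-2,80,0.037],[24,0,-2,110,0.037],[24,0,-2,124,0.037],[24,0,-2,124,0.037],[24,0,-2,124,0.037],[20,0,-2,124,0.037],[16,0,-2,124,0.037],[16,0,-2,124,0.037],[16,0,-2,124,0.037],[16,0,-2,124,0.037]]]' 5|sed -n '2,6p'
python3 -c "
from h import *
o=sensors.get_obs(); print(tobox(o['eef_pos'])) 
d=cap('scene','s8.png'); cv2.imwrite('pics/s8c.png',cv2.resize(cv2.imread('pics/s8.png')[100:260,200:400],None,fx=3.5,fy=3.5))"
```

```text
eef_pos: [0.4683, -0.0849, 0.123]
tool_rot: [[-0.973, 0.233, 0.001], [0.233, 0.973, -0.001], [-0.002, -0.0, -1.0]]
force: [0.7, -0.1, 0.5]
gripper_width: 0.0162
grip_force: 0.0
[-2.25433629e-01 -1.49371301e-04]
```

View pics/s8c.png

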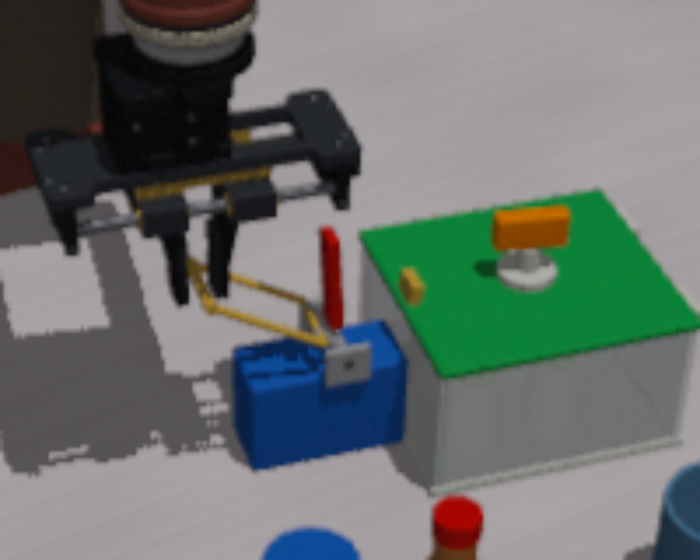

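```bash
python3 -m handwheel '[[[16,0,9,-10,0],[16,0,18,-18,0],[16,0,28,-25,0],[16,0,38,-30,0],[16,0,49,-34,0],[16,0,60,-37,0],[16,0,75,-38,0],[16,0,87,-37,0],[16,0,98,-35,0],[16,0,109,-31,0],[16,0,119,-26,0],[16,0,119,-26,0]]]' 5|sed -n '2,6p'
python3 -c "
from h import *
o=sensors.get_obs(); print(tobox(o['eef_pos'])) 
d=cap('scene','s9.png'); cv2.imwrite('pics/s9c.png',cv2.resize(cv2.imread('pics/s9.png')[100:260,200:400],None,fx=3.5,fy=3.5))"
```

```text
eef_pos: [0.4946, 0.0331, 0.1464]
tool_rot: [[-0.973, 0.231, -0.003], [0.231, 0.973, 0.001], [0.003, 0.0, -1.0]]
force: [-0.9, -0.1, -1.0]
gripper_width: 0.0166
grip_force: 0.3
[-0.10453045  0.00105163]
```

View pics/s9c.png

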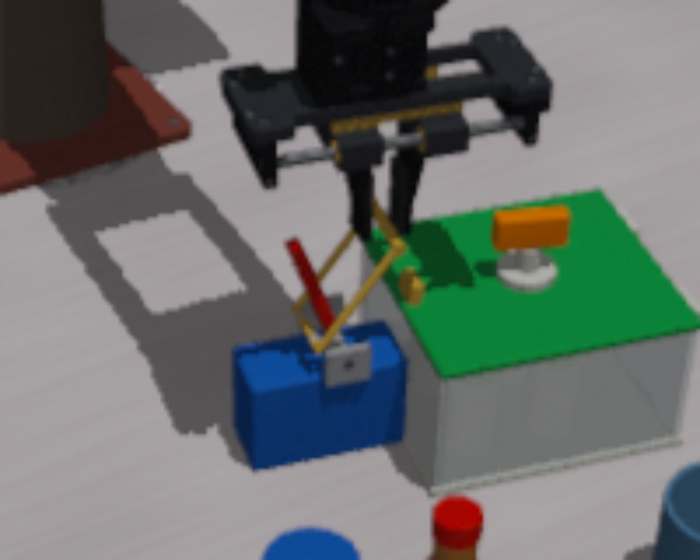

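```bash
cat > lev.py <<'E'
from h import *
def latch():
  for n in ('scene','top'):
    d=cap(n); C=cloud(d); hsv=cv2.cvtColor(d['pixels'],cv2.COLOR_RGB2HSV); H,S=hsv[...,0],hsv[...,1]
    B=np.concatenate([(C[...,:2]-BC)@np.c_[EX,EY],C[...,2:]],-1)
    near=(B[...,0]>-.26)&(B[...,0]<-.03)&(abs(B[...,1])<.045)&(B[...,2]>.09)&(B[...,2]<.25)
    r=B[near&((H<5)|(H>174))&(S>170)]
    if len(r)>10:
        e=r[np.argsort(np.hypot(r[:,0]+.135,r[:,2]-.085))[-8:]]; t=np.median(e,0)
        print(n,'lever tip',t.round(4),'angle',round(np.arctan2(-(t[0]+.135),t[2]-.085)+.1745,3),len(r))
    b=B[near&(H>14)&(H<30)&(S>120)]
    if len(b)>10: e=b[np.argsort(b[:,0])]; print(n,'brass max x',np.median(e[-12:],0).round(4),'min x',np.median(e[:8],0).round(4),'zmax',b[b[:,2].argmax()].round(4),len(b))
E
python3 -c "
from lev import *
latch()"
```

```text
scene lever tip [-0.1614 -0.001   0.1677] angle 0.483 81
scene brass max x [-0.0771 -0.0026  0.1228] min x [-0.154  -0.005   0.1007] zmax [-0.1463 -0.0365  0.25  ] 226
```

```bash
python3 -m handwheel '[[[16,0,8,5,0],[16,0,16,12,0],[16,0,23,19,0],[16,0,28,25,0],[16,0,28,25,0],[16,0,28,25,0]]]' 5|sed -n '2p;4,6p'
python3 -c "
from lev import *
latch()"
python3 -m handwheel '[[[18,0,0,-5,0],[18,0,0,-15,0],[18,0,0,-30,0],[18,0,0,-50,0],[18,0,0,-80,0],[18,0,0,-80,0],[18,0,0,-80,0]]]' 5|sed -n '2p;4,6p'
python3 -c "
from lev import *
latch();o=sensors.get_obs(); print(tobox(o['eef_pos'])) 
d=cap('scene','s10.png'); cv2.imwrite('pics/s10c.png',cv2.resize(cv2.imread('pics/s10.png')[130:250,240:400],None,fx=4,fy=4))"
```

```text
eef_pos: [0.5014, 0.0586, 0.1223]
force: [-0.3, 0.4, 0.0]
gripper_width: 0.0163
grip_force: 0.0
scene lever tip [-0.1619 -0.002   0.1676] angle 0.489 95
scene brass max x [-0.0403 -0.0009  0.2418] min x [-0.154  -0.0041  0.1008] zmax [-0.058  -0.0267  0.2476] 395
eef_pos: [0.504, 0.058, 0.2068]
force: [-0.2, -0.9, -0.7]
gripper_width: 0.0181
grip_force: 0.0
scene lever tip [-0.1609 -0.0015  0.1672] angle 0.48 92
scene brass max x [-6.310e-02 -1.000e-04  1.176e-01] min x [-0.154  -0.0077  0.1004] zmax [-0.0833 -0.0055  0.1273] 258
[-0.07847758 -0.00046454]
```

View pics/s10c.png

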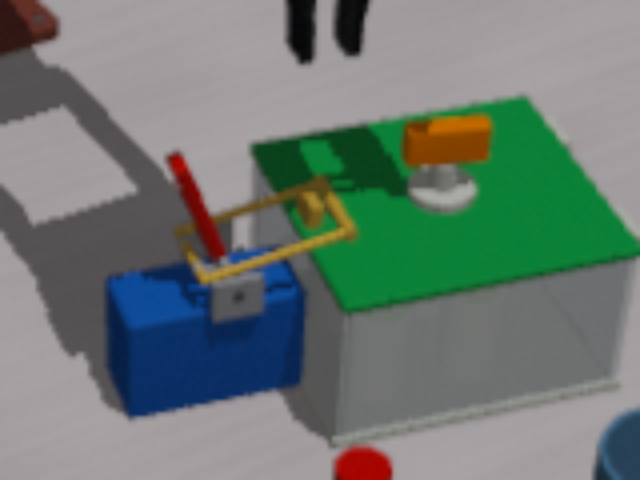

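```bash
python3 -m handwheel '[[[0,0,-46,0,0],[0,0,-46,0,0],[0,0,-46,0,0],[0,0,-46,0,0],[0,0,-46,0,0],[0,0,-46,40,0],[0,0,-46,74,0],[0,0,-46,74,0],[0,0,-46,74,0]]]' 20|sed -n '2p;4,6p'
python3 -m handwheel '[[[0,0,-12,0,0],[0,0,-19,2,0],[0,0,-26,5,0],[0,0,-33,9,0],[0,0,-41,15,0],[0,0,-47,21,0],[0,0,-53,29,0],[0,0,-57,37,0],[0,0,-57,37,0]]]' 20|sed -n '2p;4,6p'
python3 -c "
from lev import *
latch();o=sensors.get_obs(); print(tobox(o['eef_pos'])) "
```

```text
eef_pos: [0.4894, 0.0145, 0.1275]
force: [-0.3, 0.3, -0.2]
gripper_width: 0.0004
grip_force: 0.0
eef_pos: [0.4762, -0.0424, 0.0898]
force: [-0.9, 1.0, 0.8]
gripper_width: 0.0003
grip_force: 0.0
scene lever tip [-0.2116 -0.0012  0.1161] angle 1.359 159
scene brass max x [-0.0703 -0.0065  0.1171] min x [-0.2153 -0.0325  0.2008] zmax [-0.1532  0.0175  0.2153] 273
[-0.18147555  0.00137615]
```

```bash
python3 -m handwheel '[[[0,0,-4,7,0],[0,0,-6,12,0],[0,0,-8,16,0],[0,0,-8,19,0],[0,0,-8,19,0]]]' 20|sed -n '2p;4,6p'
python3 -m handwheel '[[[0,0,0,3,0],[0,0,0,5,0],[0,0,0,5,0]]]' 20|sed -n '2p;4,6p'
python3 -c "
from lev import *
latch();o=sensors.get_obs(); print(tobox(o['eef_pos'])) "
```

```text
eef_pos: [0.4756, -0.0497, 0.0724]
force: [-0.3, -0.5, 1.1]
gripper_width: 0.0001
grip_force: 0.0
eef_pos: [0.4764, -0.0498, 0.0701]
force: [-6.8, 0.1, 15.4]
gripper_width: 0.0003
grip_force: 7.9
scene lever tip [-0.2154  0.0003  0.0916] angle 1.664 88
scene brass max x [-0.0702 -0.0019  0.1179] min x [-0.2224 -0.0309  0.185 ] zmax [-0.1662 -0.0026  0.2047] 265
top brass max x [-0.0691  0.0058  0.1133] min x [-0.0787 -0.0098  0.1216] zmax [-0.0795 -0.0087  0.1237] 117
[-1.89466498e-01  2.42786770e-05]
```

```bash
python3 -m handwheel '[[[0,0,0,2,0],[0,0,0,4,0],[0,0,0,4,0]]]' 20|sed -n '2p;4,6p'
python3 -m handwheel '[[[0,0,0,-10,0],[0,0,0,-40,0],[0,0,0,-80,0],[0,0,0,-120,0],[0,0,0,-160,0],[0,0,0,-160,0],[0,0,0,-160,0]]]' 20|sed -n '2p;4,6p'
python3 -c "
from lev import *
latch();o=sensors.get_obs(); print(tobox(o['eef_pos'])) 
d=cap('scene','s11.png'); cv2.imwrite('pics/s11c.png',cv2.resize(cv2.imread('pics/s11.png')[130:250,240:400],None,fx=4,fy=4))
p=box(0,0); shift([*p,.2])"
```

```text
eef_pos: [0.4767, -0.0499, 0.0694]
force: [-19.4, 4.3, 42.6]
gripper_width: 0.0005
grip_force: 21.7
eef_pos: [0.4781, -0.0501, 0.2274]
force: [0.0, -0.0, -0.3]
gripper_width: 0.0006
grip_force: 0.0
scene lever tip [-0.2153 -0.0005  0.0911] angle 1.669 127
scene brass max x [-0.0705 -0.001   0.1174] min x [-0.1167  0.0242  0.0927] zmax [-0.0817  0.0122  0.126 ] 146
[-0.18928051  0.00070362]
to [0.5193 0.1347 0.2   ] shift mm [ -0.2 189.3  22.5] spin 1.565
```

View pics/s11c.png

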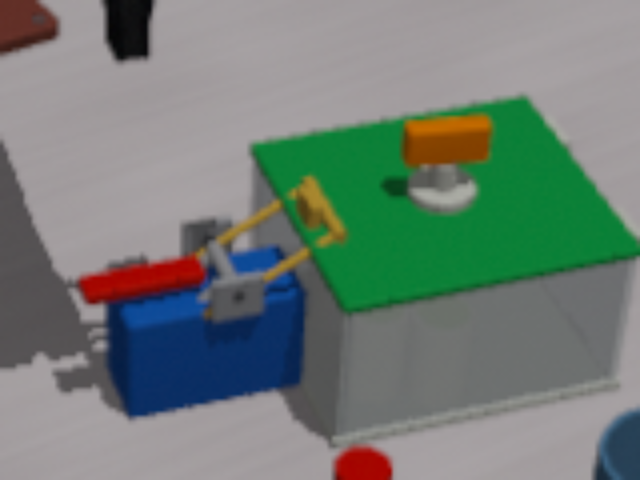

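```bash
python3 -m handwheel '[[[0,0,189,0,0],[0,0,189,0,0],[0,0,189,0,0],[0,0,189,0,0],[0,0,189,0,0],[0,0,189,0,0],[0,0,189,40,0],[0,0,189,72,0],[0,0,189,72,0],[0,0,189,72,0]]]' 20|sed -n '2p;4,6p'
python3 -c "
from lev import *
o=sensors.get_obs(); print(tobox(o['eef_pos']))"
```

```text
eef_pos: [0.5173, 0.1333, 0.1491]
force: [0.2, -0.6, 0.1]
gripper_width: 0.0006
grip_force: 0.0
[-0.00177649  0.00165839]
```

```bash
python3 -m handwheel '[[[0,0,1,0,0],[0,0,1,5,0],[0,0,1,9,0],[0,0,1,13,0],[0,0,1,16,0],[0,0,1,19,0],[0,0,1,21,0],[0,0,1,21,0]]]' 20|sed -n '2p;4,6p'
python3 -m handwheel '[[[0,0,0,2,0],[0,0,0,4,0],[0,0,0,4,0]]]' 20|sed -n '2p;4,6p'
```

```text
eef_pos: [0.5209, 0.1351, 0.1314]
force: [0.9, -0.5, 2.2]
gripper_width: 0.0005
grip_force: 0.9
eef_pos: [0.5208, 0.1351, 0.1272]
force: [2.3, 0.0, 2.6]
gripper_width: 0.0007
grip_force: 1.1
```

```bash
python3 -m handwheel '[[[0,0,0,1,0],[0,0,0,2,0],[0,0,0,2,0]]]' 20|sed -n '2p;4,4p'
python3 -m handwheel '[[[0,0,0,1,0],[0,0,0,2,0],[0,0,0,2,0]]]' 20|sed -n '2p;4,4p'
python3 -m handwheel '[[[0,0,0,1,0],[0,0,0,2,0],[0,0,0,2,0]]]' 20|sed -n '2p;4,4p'
```

```text
eef_pos: [0.5209, 0.1351, 0.1262]
force: [0.3, -0.6, 9.0]
eef_pos: [0.5213, 0.1352, 0.1259]
force: [-4.3, -1.9, 19.6]
eef_pos: [0.5217, 0.1352, 0.1257]
force: [-8.7, -2.8, 27.3]
```

```bash
python3 -m handwheel '[[[0,0,0,-10,0],[10,0,0,-30,0],[40,0,0,-60,0],[40,0,0,-60,0.9],[40,0,0,-60,1.71],[40,0,0,-60,1.71],[40,0,0,-60,1.71],[40,0,0,-60,1.71],[40,0,0,-60,1.71],[40,0,0,-60,1.71],[40,0,0,-60,1.71],[40,0,0,-60,1.71]]]' 20|sed -n '2p;4,4p'
python3 -m handwheel '[[[40,0,0,0,0.76],[40,0,0,0,0.76],[40,0,0,0,0.76],[40,0,0,0,0.76],[40,0,0,0,0.76],[40,0,0,0,0.76],[40,0,0,0,0.76]]]' 20|sed -n '2p;4,4p'
python3 -c "
from lev import *
latch(); o=sensors.get_obs(); print(tobox(o['eef_pos']), np.array(o['joint_pos'])); shift([*box(0,0),.109])
for n in('scene','top'):
    d=cap(n); C=cloud(d); hsv=cv2.cvtColor(d['pixels'],cv2.COLOR_RGB2HSV); B=np.concatenate([(C[...,:2]-BC)@np.c_[EX,EY],C[...,2:]],-1)
    m=(hsv[...,0]>5)&(hsv[...,0]<15)&(hsv[...,1]>170)&(abs(B[...,0])<.06)&(abs(B[...,1])<.05)&(B[...,2]>.11)&(B[...,2]<.18); r=B[m]
    if len(r): print('knob',len(r),r.min(0),r.max(0),cv2.minAreaRect(r[r[:,2]>r[:,2].max()-.008][:,:2].astype(np.float32)))
"
```

```text
eef_pos: [0.5191, 0.1352, 0.1798]
force: [-0.7, 0.2, -0.3]
eef_pos: [0.5193, 0.1352, 0.1799]
force: [0.2, 0.4, 0.5]
scene lever tip [-0.215  -0.0016  0.092 ] angle 1.659 120
scene brass max x [-0.07    0.0014  0.1179] min x [-0.1169  0.0254  0.092 ] zmax [-0.0808 -0.012   0.1285] 156
top lever tip [-0.2133  0.0032  0.0913] angle 1.665 182
top brass max x [-0.0682  0.0018  0.1107] min x [-0.1155 -0.0225  0.0935] zmax [-0.0828  0.0026  0.126 ] 237
[ 0.00053079 -0.00014104] [1.07476743e-01 2.85082003e-02 1.77943292e+00 2.04173298e-04
 1.33567090e+00 6.52936073e-01]
to [0.5193 0.1347 0.109 ] shift mm [-0.5  0.2 71.3] spin -0.317
knob 36 [-0.02228611 -0.00792573  0.11506271] [0.02139032 0.00533808 0.14831843] ((-0.005331345833837986, -0.000576527789235115), (0.00936313159763813, 0.030497878789901733), 74.31779479980469)
knob 87 [-0.02403335 -0.0064908   0.14148053] [0.01491789 0.00813796 0.15300704] ((-0.005284564569592476, 0.0007381108589470387), (0.011157875880599022, 0.037188030779361725), 82.08309173583984)
```

```bash
python3 -m handwheel '[[[40,0,0,0,-0.177],[40,0,0,0,-0.177],[40,0,0,30,-0.177],[40,0,0,60,-0.177],[40,0,0,71,-0.177],[40,0,0,71,-0.177],[40,0,0,71,-0.177],[10,0,0,71,-0.177],[10,0,0,71,-0.177],[10,0,0,71,-0.177],[10,0,0,71,-0.177],[10,0,0,71,-0.177]]]' 20|sed -n '2p;4,6p'
python3 -m handwheel '[[[10,0,0,0,0],[10,0,0,0,0],[10,0,0,0,0],[10,0,0,0,0],[10,0,0,0,0]]]' 20|sed -n '2,6p'
```

```text
eef_pos: [0.5185, 0.1362, 0.1109]
force: [-12.9, 5.9, 9.4]
gripper_width: 0.0151
grip_force: 6.7
eef_pos: [0.5178, 0.1365, 0.1108]
tool_rot: [[0.363, 0.932, -0.005], [0.932, -0.363, 0.002], [-0.0, -0.006, -1.0]]
force: [-11.4, 4.3, 8.9]
gripper_width: 0.0137
grip_force: 20.0
```

```bash
python3 -m handwheel '[[[10,0,-2,0,0],[10,0,-2,0,0.1],[10,0,-2,0,0.2],[10,0,-2,0,0.3],[10,0,-2,0,0.4],[10,0,-2,0,0.5],[10,0,-2,0,0.6],[10,0,-2,0,0.7],[10,0,-2,0,0.8],[10,0,-2,0,0.9],[10,0,-2,0,1.0],[10,0,-2,0,1.1]]]' 20|sed -n '2,6p'
python3 -c "
from h import *
o=st(); print(o['torque']); shift([*box(0,0),.11])"
```

```text
eef_pos: [0.5174, 0.1368, 0.1108]
tool_rot: [[0.996, 0.094, -0.002], [0.094, -0.996, 0.001], [-0.002, -0.002, -1.0]]
force: [-5.9, 3.1, 5.4]
gripper_width: 0.0141
grip_force: 20.0
54.0333 [0.5174 0.1368 0.1108] [[0.9955514667506489, 0.09419527016114508, -0.0021279402952892068], [0.09419833528738887, -0.9955524818370954, 0.0013890777820658722], [-0.001987631685219775, -0.0015833468567736223, -0.9999967711612947]] [-5.8625  3.0738  5.4077] 0.014128266699845687 20.002503991127014 [0.11   0.0938 1.848  0.0017 1.2017 1.5858]
[0.4705 1.2431 0.0448]
to [0.5193 0.1347 0.11  ] shift mm [1.7 2.3 0.8] spin -1.248
```

```bash
python3 -m handwheel '[[[10,0,0,0,0.08],[10,0,0,0,0.16],[10,0,0,0,0.23],[10,0,0,0,0.27],[10,0,0,0,0.3],[10,0,0,0,0.3],[10,0,0,0,0.3]]]' 20|sed -n '2,6p'
python3 -c "
from h import *
o=st(); print(o['torque']); shift([*box(0,0),.11])"
```

```text
eef_pos: [0.5174, 0.1369, 0.1108]
tool_rot: [[0.98, -0.199, -0.002], [-0.199, -0.98, 0.001], [-0.002, -0.001, -1.0]]
force: [-6.0, 2.8, 4.4]
gripper_width: 0.0142
grip_force: 20.3
54.6167 [0.5174 0.1369 0.1108] [[0.9800531335978474, -0.19872652672159488, -0.0019033922902736867], [-0.19872427883655114, -0.98005456620444, 0.0013070052485647742], [-0.0021251649188152493, -0.0009026843292570509, -0.9999973344139821]] [-5.9576  2.8407  4.3918] 0.014191076572966234 20.26973247528076 [0.1102 0.0938 1.848  0.0016 1.2016 1.8805]
[0.5143 1.206  0.4025]
to [0.5193 0.1347 0.11  ] shift mm [2.3 1.8 0.8] spin -1.542
```

```bash
python3 -m handwheel '[[[10,0,0,0,0.04],[10,0,0,0,0.04],[14,0,0,0,0],[24,0,0,0,0],[34,0,0,0,0],[34,0,0,0,0],[34,0,0,0,0],[34,0,0,0,0],[34,0,0,-40,0],[34,0,0,-80,0],[34,0,0,-140,0],[34,0,0,-140,0]]]' 20|sed -n '2,6p'
python3 -m handwheel '[[[34,-170,0,0,0],[34,-170,0,0,0],[34,-170,0,0,0],[34,-170,0,0,0],[34,-170,0,0,0],[34,-170,0,0,0]]]' 20|sed -n '2,6p'
python3 -c "
from lev import *
latch()
for n in('scene','top'):
    d=cap(n,n+'f.png'); C=cloud(d); hsv=cv2.cvtColor(d['pixels'],cv2.COLOR_RGB2HSV); B=np.concatenate([(C[...,:2]-BC)@np.c_[EX,EY],C[...,2:]],-1)
    m=(hsv[...,0]>5)&(hsv[...,0]<15)&(hsv[...,1]>170)&(abs(B[...,0])<.06)&(abs(B[...,1])<.05)&(B[...,2]>.11)&(B[...,2]<.18); r=B[m]
    if len(r): print('knob',len(r),r.min(0),r.max(0),cv2.minAreaRect(r[r[:,2]>r[:,2].max()-.008][:,:2].astype(np.float32)))
    g=(hsv[...,0]>60)&(hsv[...,0]<85)&(hsv[...,1]>150)&(abs(B[...,0])<.12)&(abs(B[...,1])<.1)&(B[...,2]<.2); P=B[g&(B[...,2]>.09)]; print('lid fit',np.linalg.lstsq(np.c_[P[:,0],np.ones(len(P))],P[:,2],rcond=None)[0])
"
```

```text
eef_pos: [0.5208, 0.136, 0.2565]
tool_rot: [[0.98, -0.2, 0.008], [-0.2, -0.98, 0.001], [0.008, -0.002, -1.0]]
force: [1.1, 0.4, 0.8]
gripper_width: 0.034
grip_force: 0.0
eef_pos: [0.3507, 0.1703, 0.2507]
tool_rot: [[0.98, -0.198, 0.002], [-0.198, -0.98, 0.001], [0.002, -0.001, -1.0]]
force: [0.7, -0.2, 0.7]
gripper_width: 0.0341
grip_force: 0.0
scene lever tip [-0.2157 -0.0003  0.0924] angle 1.654 119
scene brass max x [-0.0701 -0.      0.1173] min x [-0.1141  0.0221  0.0938] zmax [-0.0843 -0.0015  0.1276] 146
top lever tip [-2.148e-01  1.000e-04  9.210e-02] angle 1.656 200
top brass max x [-0.0695  0.0018  0.115 ] min x [-0.1156 -0.0225  0.0937] zmax [-0.0819  0.0068  0.1259] 227
knob 60 [-0.0074539  -0.02565248  0.11738226] [0.00540163 0.01806935 0.14503983] ((-0.004598864354193211, -0.0038837026804685593), (0.004679005593061447, 0.04390464350581169), 5.460559368133545)
lid fit [0.00166929 0.10997351]
knob 183 [-0.00801219 -0.02339592  0.13430155] [0.00764242 0.02350071 0.1518417 ] ((-0.00022801989689469337, 0.00015087053179740906), (0.01294679194688797, 0.046895258128643036), 3.7096827030181885)
lid fit [0.00491088 0.1086905 ]
```

View pics/scenef.png

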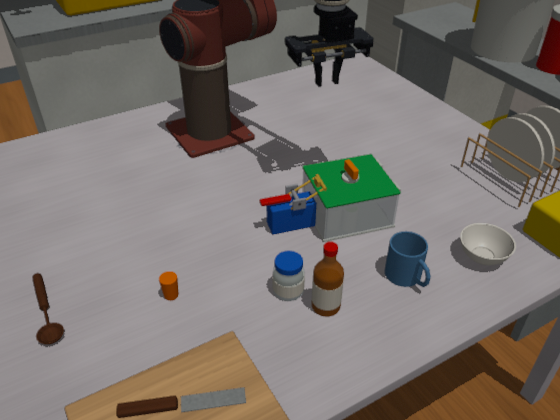

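```bash
python3 -c "
from lev import *
d=cap('top'); C=cloud(d); hsv=cv2.cvtColor(d['pixels'],cv2.COLOR_RGB2HSV); B=np.concatenate([(C[...,:2]-BC)@np.c_[EX,EY],C[...,2:]],-1); H,S=hsv[...,0],hsv[...,1]
m=((H<5)|(H>174))&(S>170)&(B[...,0]>-.23)&(B[...,0]<-.1)&(abs(B[...,1])<.009)&(B[...,2]>.08)&(B[...,2]<.12); r=B[m]
print(len(r),np.polyfit(r[:,0],r[:,2],1),np.median(r,0)); st()
arm.job_done()"
```

```text
300 [-0.00523106  0.08972966] [-1.81042797e-01  1.05017864e-04  9.07822546e-02]
56.3667 [0.3529 0.1695 0.2502] [[0.9796144978808117, -0.20088646130459634, -0.00025535512991962337], [-0.20088652390083836, -0.9796144866968163, -0.00024893527489930714], [-0.00020014185805317667, 0.0002951580087350927, -0.9999999364124912]] [ 0.7348 -0.4798  0.6358] 0.033853683820608924 0.0 [ 0.2459 -0.4021  2.0179 -0.0002  1.5261  2.0189]
the job is handed in; nothing more can be done
```

The job is done and handed in at about 56 s: all four radish pieces are in the box, the carrot is still on the counter, the lid is shut, the claw is hooked behind the keeper, the lever is level at its stop, the knob was pushed home and then turned clockwise to its stop (measured 1.506 rad), and nothing was knocked over; I pressed the lever with 42.6 N at the fingertips and took the 40 N limit to apply only to the arm and gripper body.

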